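# Weight the star glue-up and gauge it

## Task

The plywood star is glued and needs its weight on: use the scoop to transfer every steel ball from the yellow bin into the steel pan on the star - do not touch the balls with the fingers - and then stand the scoop back upright on its blue mat. After that, stand the blue height gauge upright on the bench astride the star's long point, its sprung foot resting centred on the red dot, and let go of it for a second so that it reads the thickness; then put it back standing in the middle of its green rectangle. Leave the other things on the bench where they are.

Things in the scene. Friction and masses are not known exactly. Their poses are not given: they have to be found in the camera images.
- press: Glue-up, fixed: eight-pointed plywood star, 27 mm thick, on the bench; on its middle a square open steel pan (126 mm outside, 120 inside, red rim). Origin: on the bench under the pan's centre. Pan's inner floor 30 mm up, rim 74 mm. The star's long point with the red dot runs along -x (towards the robot), tip 150 mm from the origin; side points reach 115 mm, the rear one (+x) 150 mm.
- dot (a point): Centre of the red dot (16 mm wide) on top of the star's long point, at (-108, 0, 27) mm in the frame of press. The point is 28 mm wide here. Frame parallel to press.
- bin: Yellow open bin, fixed, with the balls. Origin: on the bench; x along its length. Floor 4 mm thick, 74 mm wide inside, flat from x = -50 to +110 mm; at the -x end (towards the robot) a 55 degree ramp, rising from x = -50 to x = -82 mm, 50 mm high. Walls 4 mm thick, 50 mm high. Balls pushed along the floor to the ramp by the scoop ride up it and roll back into the scoop.
- mat: Blue mat, 100 x 90 mm, 4 mm thick, fixed: the scoop's place. Origin: centre of its underside, on the bench; x along the 100 mm side.
- scoop_grip (a point): Centre of the scoop's wooden handle block (28 x 28 mm from above, 40 mm tall), 80 mm above its underside. Aluminium scoop, 140 g, stands by itself. Frame: z up, nose along -x. Flat pan 68 mm wide (64 inside), 36 mm long inside, floor 2 mm, thinning to a sharp lip, side walls 28 mm high (ending 10 mm short of the lip), open at the nose; back wall from x = +10 to +13 mm, heel ends at x = +20 mm.
- scoop_lip (a point): Middle of the scoop's front lip (underside), at (-26, 0, -80) mm from scoop_grip in the scoop's frame.
- gauge_grip (a point): Centre of the height gauge's orange handle (28 x 28 mm from above, top 20 mm higher), 98 mm above the gauge's feet. Blue bridge, 380 g, stands by itself: two legs with heavy flat feet 54 mm (x) by 14 mm (y), inner faces at y = +-33 mm, outer +-47 mm; crossbar underside 56 mm up; sprung foot midway between the legs. Frame: z up, y from leg to leg.
- gauge_foot (a joint): Reading of the gauge: how far its slide foot is pushed up, m. 0 = foot fully down, 2 mm above the surface the gauge stands on; range 0 to 0.045. Standing on the bench over a part of height h it reads h - 0.002 (0.025 on the star). A soft spring presses the foot down with 0.5 to 1.6 N.
- parking: Green rectangle painted on the bench, 104 x 136 mm, flat: the gauge's place. Origin: its centre; y along the 136 mm side.
- foot_tip (a point): Centre of the underside of the gauge's slide foot (a steel disc 16 mm wide).
- ball1_center (a point): Centre of steel ball 1, 20 mm across, 33 g; starts in the bin (may be absent).
- ball2_center (a point): Centre of steel ball 2, 20 mm across, 33 g; starts in the bin (may be absent).
- ball3_center (a point): Centre of steel ball 3, 20 mm across, 33 g; starts in the bin (may be absent).
- ball4_center (a point): Centre of steel ball 4, 20 mm across, 33 g; starts in the bin (may be absent).
- ball5_center (a point): Centre of steel ball 5, 20 mm across, 33 g; starts in the bin (may be absent).
- ball6_center (a point): Centre of steel ball 6, 20 mm across, 33 g; starts in the bin (may be absent).
- ball7_center (a point): Centre of steel ball 7, 20 mm across, 33 g; starts in the bin (may be absent).
- ball8_center (a point): Centre of steel ball 8, 20 mm across, 33 g; starts in the bin (may be absent).
- ball9_center (a point): Centre of steel ball 9, 20 mm across, 33 g; starts in the bin (may be absent).
- glue: Bystander: yellow glue bottle, 56 mm wide, 150 mm tall; origin at the centre of its underside.
- tape: Bystander: roll of tape lying flat, 80 mm across, 20 mm high; origin at the centre of its underside.
- rubber: Bystander: white eraser 50 x 22 x 14 mm; origin at the centre of its underside.
- pot: Bystander: blue ceramic pot 72 mm wide, 85 mm tall; origin at the centre of its underside.
- offcut: Bystander: plywood offcut 110 x 60 x 18 mm; origin at the centre of its underside.
Mind the look-alikes: they are no part of the job. What is shaped like the part that bears scoop_grip but pink or purple is not meant.

How it is judged:
By the outcome, as a careful person would: the job done as asked, in the order asked, and still so for the second after the job is handed in, with the robot touching nothing.
Of ball1, ball2, ball3, ball4, ball5, ball6, ball7, ball8, ball9 only 5 to 9 are there at a start; the rules pass over those that are not, and their reading is None.
At some moment in a run one of gauge may be knocked a few centimetres aside while the robot is not near it.
It also fails if it takes over 210 s, if anything falls off the work surface, if the arm or the gripper's body presses on something with over 40 N, if the wrist force passes 120 N, or if a joint passes its speed limit or range.

## Robot

A 6-joint arm with a two-finger parallel gripper is mounted at the origin on the work surface. World frame = base frame: x ahead of the robot, y to its left, z up, the work surface at z = 0. Lengths are in m, angles in degrees, forces in N, time in s.
With the tool pointing down it reaches from about 0.3 to 0.875 m from the base axis. Payload 4.2 kg.
Tool frame: the origin (TCP) lies midway between the tips of the shut fingers; the grasp point (between the pads) lies 19 mm behind it (arm.grip_point_offset is the distance from the TCP to the grasp point, in m); z points along the fingers, y is the line along which they close (so a half turn about z gives the same grasp; the last joint's range is limited). The gripper opens to 85 mm and grips with 20 to 120 N. Pads are 22 mm wide; open, the fingers measure 114 mm over their backs; the gripper's body (76 mm by 85 mm) begins 54 mm behind the grasp point. The pads swing forward as they close: fully open they stand 13 mm farther back than shut.
Start: joints at [-65.203, 18.312, 89.639, -0, 72.044, -1.146], TCP at [0.252, -0.517, 0.231] pointing down, gripper open.
Joint ranges: [-177.97, 177.97], [-48.28, 115.42], [12.27, 149.76], [-77.06, 257.06], [2.81, 150.46], [-146.56, 146.56]. Speed limits (degrees/s): [147.25, 147.25, 180, 180, 180, 180].

## Interface

Orientations are given as [roll, pitch, yaw] about the fixed x, y, z axes, in that order (R = Rz(yaw) Ry(pitch) Rx(roll)).
In Python, from plant import arm, camera, calibration, ticket, trace gives the robot as it stands.
- The arm moves only by the tool step_arm, never from a script. Its argument "commands" is a list of rows, each a list of 3 entries, a list of its own where there are three numbers: the turn, a rotation vector about the tool's x, y, z in units of 6 degrees (1.0 is 6 degrees), then the shift along the tool's x, y, z in units of 50 mm (1.0 is 50 mm), then the finger opening in mm, from 0 to 85.4. A call has 1 to 8 rows; each row is the pose to reach, as a shift and turn from the pose commanded when the call began, along the tool's axes at that moment; what a row does not reach only later rows make up. A row lasts 1/8 s, in which the tool goes at most 62.5 mm and 10.7 degrees, less where a joint would pass 70% of its speed; a pose out of reach is approached as far as the arm can. A call with a gripper value outside its range is refused whole. The fingers move at their own pace and stop on an object; the grip force is fixed at half the most. Time passes only in rows, so rows that repeat a pose let the fingers close. It gives the time, the measured TCP pose, the force, the opening and the grip force at its end, in the units of the state.
- arm.read_state(): the state, without advancing time (a new reading comes with each control period).
- camera(name): name is "scene" or "top" or "wrist"; returns the picture (420x560x3 uint8, red, green, blue); there is no depth.
- calibration(name): a dict with "intrinsics" (3x3 intrinsics, pixels), "R" (3x3) and "t" (3): a world point X has camera coordinates R X + t. Camera axes: x right, y down, z forward; pixel columns grow to the right and rows downward; lengths in m; the calibration is good to about 2 mm. A picture is of the moment at which its call begins: read the wrist's pose just before it. calibration takes no time and is no camera call; for the wrist camera it gives the pose at the moment of the call.
- ticket.close_job(): hands the job in; it is judged then, once.
Trained networks look in the newest picture that a camera, given by its name, has taken for a name from the list of things; names that differ only in an ending like _2 or _b are one class to them, and where a whole thing is asked for, a point or a joint stands for the part that bears it (a point fixed in the world has none). Each returns a list of dicts, best first, with "conf" (0 to 1); they miss things now and then, are a little off and sometimes report something else, mostly with a low value. They report only what shows in the picture. A call takes as long as a camera call. They do not tell look-alikes from the thing itself.
- trace(camera, thing): "region" (420x560 bool, what is visible of it) and "bbox" ([left, top, right, bottom] in pixels, round what is visible of it).
The state is a dict: "t": time; "joints": joint angles; "qd": joint speeds; "joint_torque": joint torques, N m; "tool_pos": TCP position; "ee_rot": TCP orientation; "wrist_force": force on the tool from outside, world axes, zero at the start; "torque": the same for the moment, N m; "gripper_width": finger opening in m; "gripper_force": force on a finger pad.
Only numpy, scipy, OpenCV 4.12 (cv2) and the standard library are available. Lean on these libraries where they do the work, as an engineer would, in place of code of your own. Each camera call takes 0.05 s, during which the arm holds its last target. There are 200 camera calls.

## Working session

There is one attempt and no reset: what is moved stays moved. The work goes in short steps, Python scripts to look and compute and a tool call to move; the robot and the scene stay as the last step left them, time stands still between calls to the robot, and variables do not carry over. Pictures are saved under pics/ and viewed, at most 14 in all, crops included, and the job is handed in when it is done.

Besides the shell and the picture viewer there is one more tool, called after ">>>" as name([rows], argument=value, ...), one row to a line, values as JSON. step_arm: Moves the arm, as the interface text tells. Its arguments: {"type":"object","properties":{"commands":{"type":"array"}},"required":["commands"]}

```bash
ls; mkdir -p pics; cat > h.py <<'E'
import numpy as np, cv2
from plant import arm,camera,calibration,ticket,trace
def snap(n,f):
    c=calibration(n); p=camera(n); cv2.imwrite(f'pics/{f}.png',p[:,:,::-1]); return c,p
def ray(c,u,v,z):
    K=np.array(c['intrinsics']);R=np.array(c['R']);t=np.array(c['t'])
    d=R.T@np.linalg.inv(K)@[u,v,1];o=-R.T@t
    return o+d*(z-o[2])/d[2]
def proj(c,X):
    q=np.array(c['intrinsics'])@(np.array(c['R'])@np.array(X)+np.array(c['t']));return q[:2]/q[2]
E
python3 - <<'E'
from h import *
print({k:np.round(v,3) if not isinstance(v,dict) else v for k,v in arm.read_state().items()})
for n in('top','scene'):
    c,p=snap(n,n+'0'); print(n,np.round(-np.array(c['R']).T@c['t'],3))
    for th in ['press','bin','mat','scoop_grip','gauge_grip','parking','ball1_center','glue','pot','tape','offcut','rubber']:
        for r in trace(n,th)[:3 if th!='ball1_center' else 10]:
            ys,xs=np.nonzero(r['region']); print(th,round(r['conf'],2),r['bbox'],np.round(ray(c,xs.mean(),ys.mean(),0.0),3)[:2])
E
```

```text
pics
{'t': np.float64(0.0), 'joints': array([-6.5202e+01,  1.8352e+01,  8.9708e+01, -1.0000e-03,  7.2043e+01,
       -1.1440e+00]), 'qd': array([ 0.092,  0.024,  0.005, -0.059,  0.047,  0.001]), 'joint_torque': array([ 0.0000e+00, -4.1552e+01, -2.3416e+01,  0.0000e+00,  8.0000e-03,
       -0.0000e+00]), 'tool_pos': array([ 0.251, -0.517,  0.23 ]), 'ee_rot': array([-1.79897e+02, -2.00000e-03,  2.59420e+01]), 'wrist_force': array([-0.539,  0.325,  1.135]), 'torque': array([ 0.042, -0.026,  0.017]), 'gripper_force': np.float64(0.0), 'gripper_width': np.float64(0.085)}
top [0.453 0.004 1.087]
press 0.74 [109.6, 163.7, 147.7, 206.2] [0.632 0.41 ]
press 0.62 [319.9, 135.7, 400.5, 249.2] [ 0.611 -0.193]
bin 0.61 [185.0, 154.2, 231.6, 241.4] [0.604 0.204]
bin 0.22 [321.7, 140.7, 399.5, 251.0] [ 0.611 -0.194]
mat 0.64 [272.5, 173.8, 311.8, 208.7] [ 0.61  -0.016]
scoop_grip 0.92 [369.4, 271.2, 401.8, 300.6] [ 0.371 -0.251]
scoop_grip 0.84 [276.3, 174.4, 305.9, 200.0] [ 0.624 -0.011]
scoop_grip 0.73 [213.2, 275.9, 245.2, 298.0] [0.369 0.152]
gauge_grip 0.79 [273.2, 244.6, 314.8, 272.4] [ 0.445 
[... 717 characters left out ...]
51.8] [ 0.617 -0.018]
scoop_grip 0.81 [169.0, 239.6, 190.5, 265.9] [ 0.362 -0.239]
scoop_grip 0.78 [238.6, 141.0, 255.3, 172.2] [0.362 0.164]
scoop_grip 0.6 [278.9, 213.0, 305.0, 247.1] [0.614 0.003]
gauge_grip 0.57 [227.6, 185.0, 258.6, 226.1] [ 0.427 -0.   ]
parking 0.88 [216.1, 194.4, 268.3, 234.4] [ 0.47  -0.025]
parking 0.73 [206.6, 240.3, 307.8, 314.5] [ 0.602 -0.18 ]
glue 0.74 [302.7, 82.7, 315.2, 122.8] [0.423 0.469]
glue 0.47 [282.6, 213.3, 304.1, 241.7] [0.614 0.002]
pot 0.68 [194.6, 339.7, 224.2, 370.4] [ 0.608 -0.438]
tape 0.64 [326.0, 224.9, 348.4, 246.6] [0.735 0.057]
offcut 0.87 [335.7, 125.6, 374.7, 154.5] [0.629 0.41 ]
rubber 0.45 [310.6, 259.7, 328.5, 270.8] [ 0.743 -0.062]
```

```bash
python3 - <<'E'
import cv2
p=cv2.imread('pics/top0.png')[120:310,80:500]
cv2.imwrite('pics/top0c.png',cv2.resize(p,(798,361),interpolation=cv2.INTER_CUBIC))
p=cv2.imread('pics/top0.png')[130:290,180:410]
cv2.imwrite('pics/top0d.png',cv2.resize(p,(800,556),interpolation=cv2.INTER_CUBIC))
E
```

```text
(no output)
```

View pics/top0d.png

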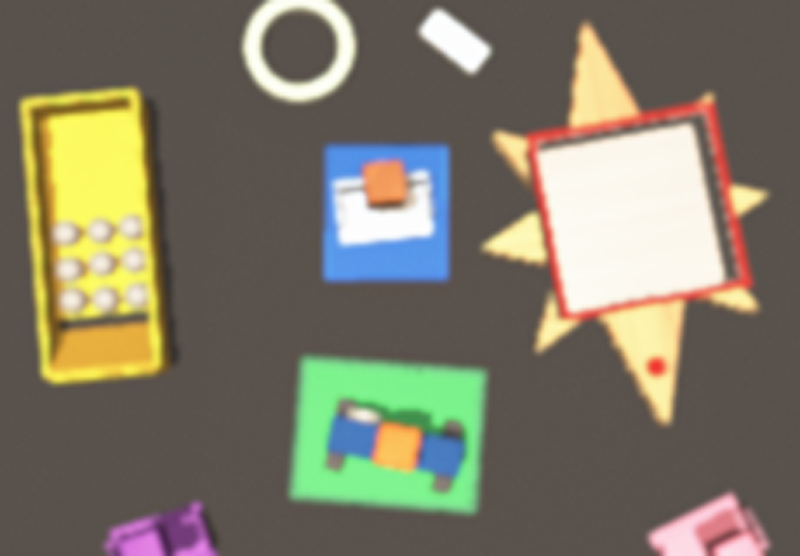

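The top view shows nine balls in the bin by its ramp. The orange-handled scoop is on the blue mat at about (289,185), the gauge is on green at (294,258), and the red dot is at (368,235).

```bash
cat >> h.py <<'E'
def rect(c,m,z):
    m=m.astype(np.uint8); n,l,s,_=cv2.connectedComponentsWithStats(m); k=1+np.argmax(s[1:,4]); m=(l==k)
    ys,xs=np.nonzero(m); P=np.array([ray(c,u,v,z)[:2] for u,v in zip(xs,ys)])
    (cx,cy),(w,h),a=cv2.minAreaRect((P*1000).astype(np.float32)); return np.round([cx,cy,w,h,a],1),len(xs)
E
python3 - <<'E'
from h import *
c=calibration('top'); p=cv2.imread('pics/top0.png'); H=cv2.cvtColor(p,cv2.COLOR_BGR2HSV); h,s,v=[H[:,:,i].astype(int) for i in range(3)]
print(c['intrinsics'])
R=np.s_[130:290,180:410]
M=np.zeros(h.shape,bool); M[R]=True
red=M&((h<6)|(h>172))&(s>150)&(v>120)
print('panrim',rect(c,red,.074))
n,l,st,ce=cv2.connectedComponentsWithStats(red.astype(np.uint8)); print(st[1:],[np.round(ray(c,*q,.027),4) for q in ce[1:]])
print('bin',rect(c,M&(h>20)&(h<32)&(s>170),.05))
print('mat',rect(c,M&(h>100)&(h<112)&(s>120)&(v>150)&(np.arange(420)[:,None]<215),.004))
print('green',rect(c,M&(h>50)&(h<75)&(s>80),.0))
org=M&(h>6)&(h<17)&(s>130)&(v>170)
n,l,st,ce=cv2.connectedComponentsWithStats(org.astype(np.uint8)); print([(tuple(a),np.round(q,1)) for a,q in zip(st[1:],ce[1:]) if a[4]>15])
for q,a in zip(ce[1:],st[1:]):
  if a[4]>15: print(np.round(ray(c,*q,.104),4),np.round(ray(c,*q,.118),4))
for q in [(333,243),(432,235)]: print('lip',ray(c,180+q[0]/3.478,130+q[1]/3.478,.005))
E
```

```text
[[423.29606276   0.         284.03459217]
 [  0.         423.29606276 215.93782578]
 [  0.           0.           1.        ]]
panrim (array([ 633.8, -117.8,   26.5,   69.1,   73.1]), 56)
[[357 160  24   6  46]
 [383 160   7  27  55]
 [332 167  13  28  56]
 [347 167   4   1   4]
 [352 166   3   1   3]
 [389 188   1   3   3]
 [390 192   6  21  52]
 [337 196   6  25  30]
 [388 212   2   1   2]
 [375 214   7   2   8]
 [347 220   5   2   7]
 [367 234   4   3  10]] [array([ 0.6849, -0.2136,  0.027 ]), array([ 0.6587, -0.2542,  0.027 ]), array([ 0.6513, -0.1262,  0.027 ]), array([ 0.6727, -0.1586,  0.027 ]), array([ 0.6753, -0.1701,  0.027 ]), array([ 0.6163, -0.2602,  0.027 ]), array([ 0.5814, -0.2683,  0.027 ]), array([ 0.5661, -0.1336,  0.027 ]), array([ 0.5579, -0.2577,  0.027 ]), array([ 0.5509, -0.2318,  0.027 ]), array([ 0.5366, -0.1577,  0.027 ]), array([ 0.5   , -0.2056,  0.027 ])]
bin (array([591.7, 195.1, 200.5,  84.9,   5.6]), 734)
mat (array([614.8, -11.7,  90.6,  99. ,  90. ]), 734)
green (array([451.3, -13.2, 136.3, 104.1,  85.6]), 1576)
[((np.int32(343), np.int32(162), np.int32(21), np.int32(5), np.int32(24)), array([353.8, 164.6])), ((np.int32(285), np.int32(177), np.int32(12), np.int32(11), np.int32(105)), array([290.3, 182.4])), ((np.int32(352), np.int32(217), np.int32(17), np.int32(4), np.int32(17)), array([360. , 218.1])), ((np.int32(288), np.int32(252), np.int32(13), np.int32(13), np.int32(42)), array([294.6, 256. ]))]
[ 0.6624 -0.1593  0.104 ] [ 0.6595 -0.157   0.118 ]
[ 0.62   -0.0097  0.104 ] [ 0.6176 -0.0095  0.118 ]
[ 0.536 -0.172  0.104] [ 0.5348 -0.1695  0.118 ]
[ 0.4482 -0.0194  0.104 ] [ 0.4482 -0.0191  0.118 ]
lip [0.59142702 0.02646288 0.005     ]
lip [ 0.59739904 -0.04684771  0.005     ]
```

```bash
cat >> h.py <<'E'
from scipy.spatial.transform import Rotation as Ro
def plan(pos,rpy,frm=None):
    s=arm.read_state(); p0,e0=(s['tool_pos'],s['ee_rot']) if frm is None else frm
    R0=Ro.from_euler('xyz',e0,degrees=True); R1=Ro.from_euler('xyz',rpy,degrees=True)
    sh=R0.inv().apply(np.array(pos)-p0)/.05; tu=np.degrees((R0.inv()*R1).as_rotvec())/6
    print('turn',np.round(tu,2).tolist(),'shift',np.round(sh,3).tolist(),'rows',round(max(np.linalg.norm(sh)*50/62.5,np.linalg.norm(tu)*6/10.7),1))
E
python3 - <<'E'
from h import *
plan([.56,0.0,.30],[180,0,5])
E
```

```text
turn [0.0, -0.0, 3.49] shift [10.071, -6.601, -1.374] rows 9.7
```

>>> step_arm([
  [[0,0,3.49],[2,-1.3,-1.37],85],
  [[0,0,3.49],[5,-3.3,-1.37],85],
  [[0,0,3.49],[10.07,-6.6,-1.37],85],
  [[0,0,3.49],[10.07,-6.6,-1.37],85],
  [[0,0,3.49],[10.07,-6.6,-1.37],85],
  [[0,0,3.49],[10.07,-6.6,-1.37],85],
  [[0,0,3.49],[10.07,-6.6,-1.37],85],
  [[0,0,3.49],[10.07,-6.6,-1.37],85],
])

```text
t: 2.3
tool_pos: [0.5029, -0.0953, 0.2937]
ee_rot: [180.0, -0.0, 5.0]
wrist_force: [0.8, -1.1, 0.2]
gripper_width: 0.0851
gripper_force: 0.0
```

>>> step_arm([
  [[0,0,0],[0,0,0],85],
  [[0,0,0],[0,0,0],85],
  [[0,0,0],[0,0,0],85],
  [[0,0,0],[0,0,0],85],
])

```text
t: 2.8
tool_pos: [0.5015, -0.0983, 0.2933]
ee_rot: [180.0, 0.0, 4.9]
wrist_force: [0.1, -0.5, 0.2]
gripper_width: 0.0851
gripper_force: 0.0
```

```bash
python3 - <<'E'
from h import *
s=arm.read_state();print(s['t'],s['tool_pos'],s['ee_rot'])
c,p=snap('wrist','w1'); print(np.round(-np.array(c['R']).T@c['t'],3),np.round(c['R'],2).tolist(),np.array(c['intrinsics'])[0,0])
for th in['scoop_grip','bin','press','mat']:
  for r in trace('wrist',th)[:2]: print(th,round(r['conf'],2),r['bbox'])
E
```

```text
2.8 [ 0.50151651 -0.09830474  0.29333716] [1.79986891e+02 1.66930816e-03 4.87657456e+00]
[ 0.575 -0.092  0.436] [[0.09, -1.0, 0.0], [-0.95, -0.08, 0.29], [-0.29, -0.03, -0.96]] 363.94438495308793
scoop_grip 0.93 [355.7, 251.0, 422.6, 306.6]
scoop_grip 0.84 [170.6, 16.0, 247.8, 73.9]
bin 0.6 [0.0, 0.4, 76.1, 160.0]
press 0.67 [278.0, 0.0, 476.4, 212.8]
mat 0.92 [171.4, 5.1, 259.7, 109.4]
mat 0.23 [160.4, 178.4, 256.6, 256.9]
```

View pics/w1.png

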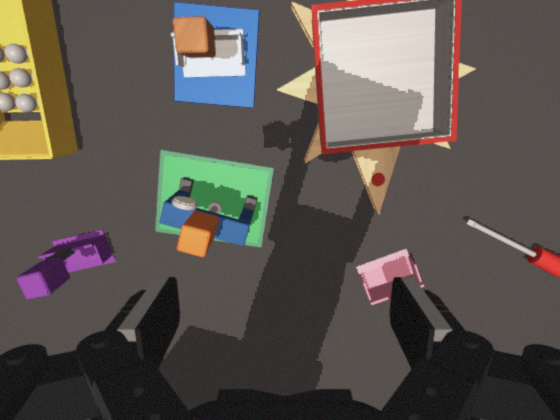

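The wrist view shows the scoop handle at about (193,35), the pan rim from (312,5) to (458,137) and the red dot at (378,180). The gauge handle is at (198,233) and the green rectangle runs from (163,152) to (272,245). The nearest bin corner is at (78,150).

```bash
python3 - <<'E'
from h import *
c=calibration('wrist')
f=lambda u,v,z:np.round(ray(c,u,v,z)[:2]*1000,1)
print('dot',f(378,180,.027),'tip',f(379,213,.027))
print('rim',f(312,5,.074),f(322,152,.074),f(458,137,.074),f(461,0,.074))
print('mat',f(176,3,.004),f(258,9,.004),f(253,106,.004),f(174,101,.004))
print('green',f(161,151,0),f(273,168,0),f(263,247,0),f(155,232,0))
print('scoophandle top front',f(174,50,.104),f(208,53,.104),f(210,20,.104),f(176,17,.104))
print('lip',f(183,76,.005),f(244,77,.005))
print('gauge',f(191,212,.118),f(219,217,.118),f(206,256,.118),f(177,248,.118))
E
```

```text
dot [ 500.2 -205.4] tip [ 461.3 -212.9]
rim [ 659.7 -108.6] [ 532.  -132.5] [ 558.  -263.2] [ 675.  -239.1]
mat [665.4  31. ] [667.3 -55.5] [568.5 -56.3] [566.2  33.3]
green [507.7  49.9] [498.9 -84.4] [395.6 -79.5] [404.2  58.7]
scoophandle top front [609.3   4.4] [609.5 -24. ] [634.6 -25. ] [634.4   2.7]
lip [593.6  23. ] [598.5 -44.5]
gauge [473.  -14.8] [470.4 -40.4] [430.6 -29.5] [436.4  -2.2]
```

```bash
python3 - <<'E'
from h import *
plan([.621,-.010,.18],[180,0,4])
E
```

```text
turn [0.0, -0.0, 0.16] shift [2.524, -1.538, 2.267] rows 3.0
```

>>> step_arm([
  [[0,0,0.16],[2.52,-1.54,0.5],85],
  [[0,0,0.16],[2.52,-1.54,1.5],85],
  [[0,0,0.16],[2.52,-1.54,2.27],85],
  [[0,0,0.16],[2.52,-1.54,2.27],85],
  [[0,0,0.16],[2.52,-1.54,2.27],85],
  [[0,0,0.16],[2.52,-1.54,2.27],85],
])

```text
t: 3.8
tool_pos: [0.6214, -0.0103, 0.1823]
ee_rot: [180.0, -0.2, 4.0]
wrist_force: [0.2, 0.0, 1.2]
gripper_width: 0.0852
gripper_force: 0.0
```

```bash
python3 - <<'E'
from h import *
s=arm.read_state();print(s['t'],s['tool_pos'],s['ee_rot'])
c,p=snap('wrist','w2'); 
for th in['scoop_grip']:
  for r in trace('wrist',th)[:2]: print(th,round(r['conf'],2),r['bbox'])
plan([.621,-.010,.065],[180,0,4])
E
```

```text
3.8 [ 0.62140563 -0.01025807  0.18231905] [179.95615148  -0.22152093   3.99333047]
scoop_grip 0.64 [242.1, 164.0, 325.9, 239.5]
scoop_grip 0.26 [273.7, 347.8, 286.5, 380.8]
turn [0.01, -0.04, -0.0] shift [-0.015, -0.006, 2.346] rows 1.9
```

View pics/w2.png

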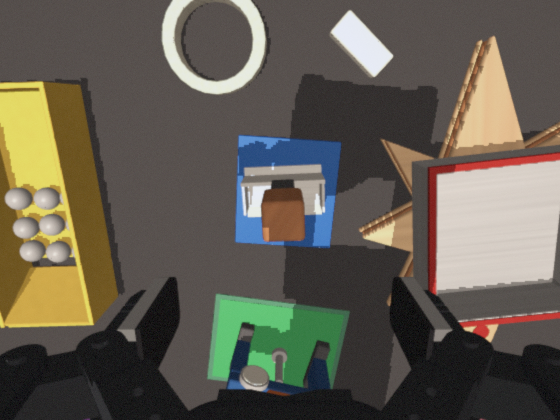

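The wrist view shows the scoop handle at about (283,215), midway between the fingers. The bin's right wall and the balls are on the left.

```bash
python3 - <<'E'
from h import *
c=calibration('wrist')
for z in(.104,.064):
  for dx,dy in[(14,14),(14,-14),(-14,-14),(-14,14)]: print(z,np.round(proj(c,[.6214+dx/1000,-.0103+dy/1000,z])))
f=lambda u,v,z:np.round(ray(c,u,v,z)[:2]*1000,1)
print('lipish/back', f(243,170,.03),f(324,168,.03), 'binR',f(51,85,.05),f(93,325,.05),f(0,85,.05),f(0,327,.05))
E
```

```text
0.104 [264. 201.]
0.104 [308. 204.]
0.104 [304. 245.]
0.104 [261. 243.]
0.064 [266. 187.]
0.064 [305. 190.]
0.064 [301. 226.]
0.064 [264. 223.]
lipish/back [640.6  24.7] [646.8 -41.1] binR [695.8 161.4] [499.5 147.6] [693.3 197.7] [491.9 228.4]
```

>>> step_arm([
  [[0,0,0],[0,0,0.8],85],
  [[0,0,0],[0,0,1.8],85],
  [[0,0,0],[0,0,2.33],85],
  [[0,0,0],[0,0,2.33],85],
  [[0,0,0],[0,0,2.33],40],
  [[0,0,0],[0,0,2.33],20],
  [[0,0,0],[0,0,2.33],15],
  [[0,0,0],[0,0,2.33],15],
])

```text
t: 4.9
tool_pos: [0.6218, -0.0094, 0.0647]
ee_rot: [180.0, -0.2, 4.0]
wrist_force: [-0.2, -0.7, 4.9]
gripper_width: 0.0276
gripper_force: 59.9
```

>>> step_arm([
  [[0,0,0],[0,0,0],15],
  [[0,0,0],[0,0,0],15],
  [[0,0,0],[0,0,0],15],
  [[0,0,0],[0,0,0],15],
])

```text
t: 5.4
tool_pos: [0.6218, -0.0094, 0.0647]
ee_rot: [180.0, -0.1, 4.0]
wrist_force: [-0.2, -0.7, 6.1]
gripper_width: 0.0276
gripper_force: 59.9
```

```bash
python3 - <<'E'
from h import *
plan([.622,-.0094,.19],[180,0,4.0])
plan([.648,.1997,.19],[180,0,4.7])
E
```

```text
turn [0.0, -0.02, 0.01] shift [0.011, 0.002, -2.507] rows 2.0
turn [0.0, -0.02, -0.11] shift [0.825, -4.133, -2.506] rows 3.9
```

>>> step_arm([
  [[0,0,0],[0,0,-0.6],15],
  [[0,0,0],[0,0,-1.5],15],
  [[0,0,0],[0,0,-2.5],15],
  [[0,0,-0.11],[0.4,-1.5,-2.5],15],
  [[0,0,-0.11],[0.6,-2.6,-2.5],15],
  [[0,0,-0.11],[0.82,-3.6,-2.5],15],
  [[0,0,-0.11],[0.82,-4.13,-2.5],15],
  [[0,0,-0.11],[0.82,-4.13,-2.5],15],
])

```text
t: 6.4
tool_pos: [0.6464, 0.2017, 0.1871]
ee_rot: [180.0, 0.1, 4.9]
wrist_force: [-0.3, -0.3, -2.0]
gripper_width: 0.0274
gripper_force: 59.4
```

>>> step_arm([
  [[0,0,0],[0,0,0],15],
  [[0,0,0],[0,0,0],15],
])

```text
t: 6.65
tool_pos: [0.6472, 0.1981, 0.1882]
ee_rot: [180.0, 0.0, 4.6]
wrist_force: [0.3, -0.5, -2.3]
gripper_width: 0.0275
gripper_force: 59.4
```

```bash
python3 - <<'E'
from h import *
s=arm.read_state();print(s['t'],s['tool_pos'],s['ee_rot'])
c,p=snap('wrist','w3')
for th in['bin','ball1_center']:
  for r in trace('wrist',th)[:10]: print(th,round(r['conf'],2),r['bbox'])
E
```

```text
6.65 [0.64722148 0.19808968 0.18816463] [1.79970352e+02 2.29576609e-02 4.61574670e+00]
bin 0.88 [221.5, 131.0, 329.3, 200.2]
```

View pics/w3.png

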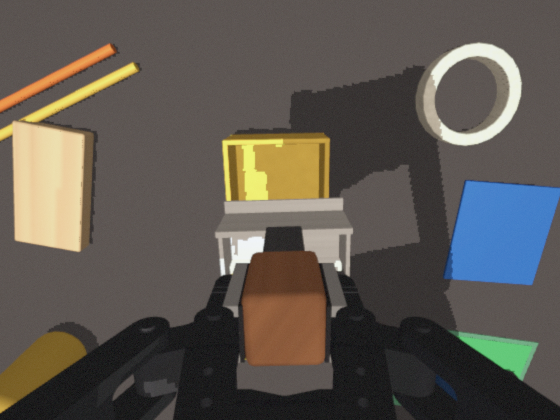

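The wrist view shows the back of the held scoop at (218–350, 200–270), over the far end of the bin, whose rim spans (224,138) to (329,136).

```bash
python3 - <<'E'
import cv2
p=cv2.imread('pics/w3.png')[125:275,205:365]
cv2.imwrite('pics/w3c.png',cv2.resize(p,None,fx=4,fy=4,interpolation=cv2.INTER_CUBIC))
E
```

```text
(no output)
```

View pics/w3c.png

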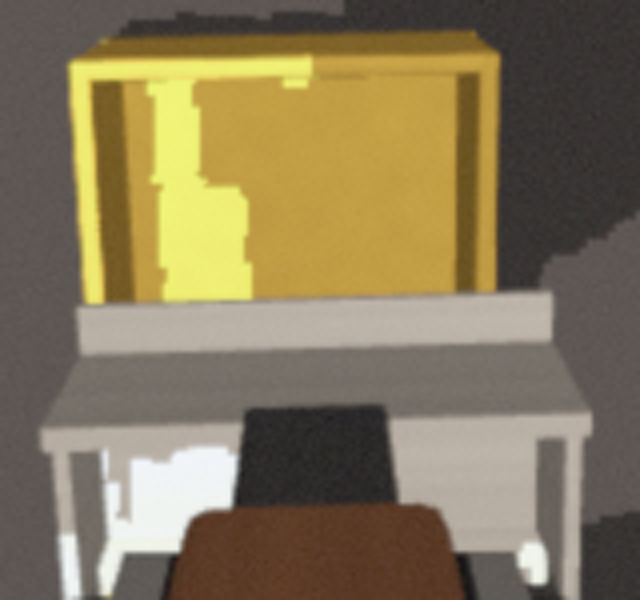

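```bash
python3 - <<'E'
from h import *
c=calibration('wrist')
g=lambda a,b,z:ray(c,205+a/4,125+b/4,z)[:2]*1000
A,B=g(70,62,.05),g(498,52,.05); C,D=g(87,302,.05),g(497,292,.05)
print('bin',A,B,C,D, np.degrees(np.arctan2(*(A-C)[::-1])),np.degrees(np.arctan2(*(B-D)[::-1])),np.linalg.norm(A-B),np.degrees(np.arctan2(-(A-B)[0],(A-B)[1])))
z=.1882-.0607+.002
E,F=g(78,305,z),g(552,293,z); print('heel',E,F,np.linalg.norm(E-F),np.degrees(np.arctan2(-(E-F)[0],(E-F)[1])))
E,F=g(42,430,z+.026),g(590,415,z+.026); print('wall',E,F,np.linalg.norm(E-F),np.degrees(np.arctan2(-(E-F)[0],(E-F)[1])))
E
```

```text
bin [689.58621467 248.81832857] [698.00297006 167.97363266] [642.65293323 243.96270162] [651.28423861 162.67959255] 5.906696615431909 6.465024622271798 81.28165000889013 5.943661014209015
heel [664.33087428 234.05054467] [671.55149715 166.67376849] 67.76258084311672 6.116918141570958
wall [654.74113091 234.27471624] [662.39596845 164.67622505] 70.01818702208942 6.276487951013439
```

```bash
python3 - <<'E'
from h import *
plan([.649,.2036,.122],[180,0,4.6])
E
```

```text
turn [0.0, -0.0, 0.0] shift [0.041, -0.101, 1.328] rows 1.1
```

>>> step_arm([
  [[0,0,0],[0.04,-0.1,0.5],15],
  [[0,0,0],[0.04,-0.1,1.0],15],
  [[0,0,0],[0.04,-0.1,1.32],15],
  [[0,0,0],[0.04,-0.1,1.32],15],
  [[0,0,0],[0.04,-0.1,1.32],15],
  [[0,0,0],[0.04,-0.1,1.32],15],
])

```text
t: 7.55
tool_pos: [0.6495, 0.2048, 0.1236]
ee_rot: [-180.0, -0.1, 4.7]
wrist_force: [-0.4, -0.1, -1.4]
gripper_width: 0.0273
gripper_force: 59.3
```

```bash
python3 - <<'E'
from h import *
s=arm.read_state();print(s['t'],s['tool_pos'],s['ee_rot'])
c,p=snap('wrist','w4')
q=p[90:240,195:355,::-1]
cv2.imwrite('pics/w4c.png',cv2.resize(q,None,fx=4,fy=4,interpolation=cv2.INTER_CUBIC))
E
```

```text
7.55 [0.64949661 0.20477836 0.12357647] [-1.79978055e+02 -1.35638459e-01  4.70473063e+00]
```

View pics/w4c.png

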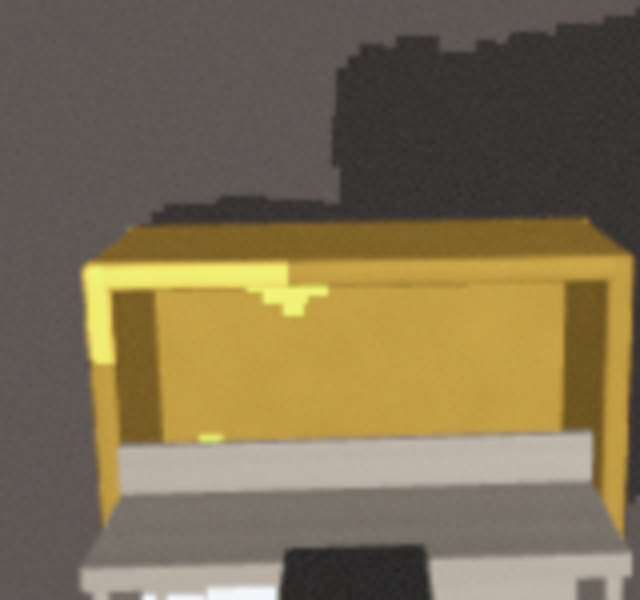

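The held scoop's heel is at crop (118–592, ~440), about 1 mm left of the bin's centre line. I'll correct by 1 mm, lower it in and push.

```bash
python3 - <<'E'
from h import *
plan([.6495,.2036,.0657],[180,0,4.35])
# push increments along bin axis in the same tool frame (start pose after), from there
b=np.radians(5.9)
s=arm.read_state()
for d in(0,30,60,91):
  plan([.6495-d/1000*np.cos(b),.2036-d/1000*np.sin(b),.0657],[180,0,4.35],([.6495,.2036,.0657],[180,0,4.35]))
E
```

```text
turn [-0.0, -0.02, 0.06] shift [-0.001, 0.023, 1.155] rows 0.9
turn [0.0, 0.0, 0.0] shift [0.0, 0.0, 0.0] rows 0.0
turn [0.0, 0.0, 0.0] shift [-0.6, 0.016, 0.0] rows 0.5
turn [0.0, 0.0, 0.0] shift [-1.2, 0.032, 0.0] rows 1.0
turn [0.0, 0.0, 0.0] shift [-1.819, 0.049, 0.0] rows 1.5
```

>>> step_arm([
  [[0,-0.02,0.06],[0,0.02,0.2],15],
  [[0,-0.02,0.06],[0,0.02,0.5],15],
  [[0,-0.02,0.06],[0,0.02,0.8],15],
  [[0,-0.02,0.06],[0,0.02,1.0],15],
  [[0,-0.02,0.06],[0,0.02,1.1],15],
  [[0,-0.02,0.06],[0,0.02,1.15],15],
  [[0,-0.02,0.06],[0,0.02,1.15],15],
  [[0,-0.02,0.06],[0,0.02,1.15],15],
])

```text
t: 8.6
tool_pos: [0.6492, 0.2037, 0.0652]
ee_rot: [-180.0, 0.1, 4.3]
wrist_force: [0.1, -1.0, -1.5]
gripper_width: 0.0276
gripper_force: 59.5
```

>>> step_arm([
  [[0,0,0],[-0.2,0.005,0],15],
  [[0,0,0],[-0.45,0.012,0],15],
  [[0,0,0],[-0.7,0.018,0],15],
  [[0,0,0],[-0.95,0.025,0],15],
  [[0,0,0],[-1.2,0.032,0],15],
  [[0,0,0],[-1.4,0.038,0],15],
  [[0,0,0],[-1.6,0.043,0],15],
  [[0,0,0],[-1.76,0.047,0],15],
])

```text
t: 9.6
tool_pos: [0.5624, 0.195, 0.0656]
ee_rot: [-180.0, -0.1, 4.3]
wrist_force: [3.7, 1.4, -3.9]
gripper_width: 0.0273
gripper_force: 59.1
```

>>> step_arm([
  [[0,0,0],[0,0,0],15],
  [[0,0,0],[0,0,0],15],
  [[0,0,0],[0,0,0],15],
])

```text
t: 9.98
tool_pos: [0.5611, 0.1946, 0.0648]
ee_rot: [180.0, 0.2, 4.3]
wrist_force: [1.0, 0.9, -2.4]
gripper_width: 0.0276
gripper_force: 59.1
```

```bash
python3 - <<'E'
from h import *
s=arm.read_state();print(s['t'],s['tool_pos'],s['ee_rot'],s['wrist_force'])
c,p=snap('top','t5'); 
q=p[140:250,170:260,::-1]; a=cv2.resize(q,None,fx=5,fy=5,interpolation=cv2.INTER_CUBIC)
c,p=snap('scene','s5'); q=p[130:220,270:360,::-1]; b=cv2.resize(q,None,fx=3.8,fy=550/90,interpolation=cv2.INTER_CUBIC)
cv2.imwrite('pics/m5.png',np.hstack([a,b]))
E
```

```text
9.975 [0.56113134 0.19463825 0.06477877] [1.79994533e+02 1.69156121e-01 4.33722203e+00] [ 1.00626943  0.88737736 -2.40063704]
```

View pics/m5.png

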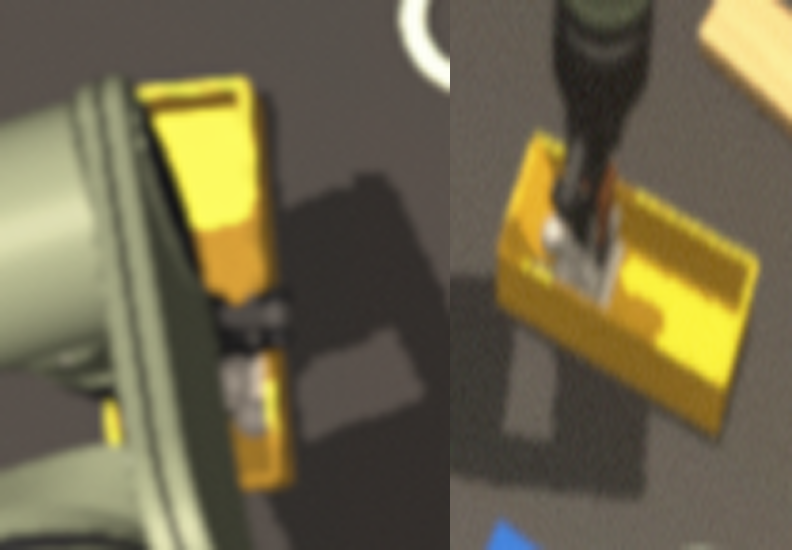

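The scoop has reached the ramp with the balls against it. Next I'll tilt the nose up.

```bash
cat >> h.py <<'E'
BO=np.array([.5804,.1966,0]); BY=5.9; DY=-1.55
def lip(pl,yaw,th):
    """TCP pose putting the scoop's lip at world pl, scoop yaw, nose-up pitch th"""
    S=Ro.from_euler('xyz',[0,th,yaw],degrees=True); T=S*Ro.from_euler('xyz',[180,0,DY],degrees=True)
    return np.array(pl)+S.apply([.026,0,.0607]),T
def rows(poses,frm=None):
    s=arm.read_state(); p0,e0=s['tool_pos'],s['ee_rot']; R0=Ro.from_euler('xyz',e0,degrees=True)
    for p,T in poses:
        sh=R0.inv().apply(p-p0)/.05; tu=np.degrees((R0.inv()*T).as_rotvec())/6
        print([np.round(tu,2).tolist(),np.round(sh,3).tolist(),15],np.round(p,3))
def binp(x,z,y=0): return BO+Ro.from_euler('z',BY,degrees=True).apply([x,y,z])
E
python3 - <<'E'
from h import *
rows([lip(binp(x,z),BY,th) for x,z,th in[(-49,.004,0),(-49,.007,5),(-50,.012,11),(-51,.016,17),(-52,.021,23),(-53,.025,28)]] if 0 else
 [lip(binp(x/1000,z),BY,th) for x,z,th in[(-49,.0045,0),(-49,.009,5),(-50,.015,11),(-51,.020,17),(-52,.025,23),(-52,.030,28),(-50,.070,30),(-45,.12,30)]])
print(-46*np.sin(np.radians(28)))
E
```

```text
[[0.0, 0.03, -0.0], [-0.075, 0.001, -0.008], 15] [0.558 0.194 0.065]
[[-0.02, -0.81, -0.0], [0.029, -0.001, -0.048], 15] [0.563 0.195 0.067]
[[-0.05, -1.81, -0.0], [0.127, -0.004, -0.097], 15] [0.568 0.195 0.07 ]
[[-0.08, -2.81, -0.0], [0.217, -0.007, -0.114], 15] [0.572 0.196 0.07 ]
[[-0.1, -3.81, -0.0], [0.298, -0.009, -0.119], 15] [0.576 0.196 0.071]
[[-0.12, -4.64, -0.0], [0.374, -0.011, -0.133], 15] [0.58  0.197 0.071]
[[-0.13, -4.97, -0.0], [0.44, -0.013, -0.897], 15] [0.583 0.197 0.11 ]
[[-0.13, -4.97, -0.0], [0.537, -0.015, -1.897], 15] [0.588 0.197 0.16 ]
-21.595691888150977
```

>>> step_arm([
  [[0,0.03,0],[-0.075,0.001,-0.008],15],
  [[-0.02,-0.81,0],[0.03,-0.001,-0.048],15],
  [[-0.05,-1.81,0],[0.13,-0.004,-0.097],15],
  [[-0.08,-2.81,0],[0.217,-0.007,-0.114],15],
  [[-0.1,-3.81,0],[0.3,-0.009,-0.12],15],
  [[-0.12,-4.64,0],[0.374,-0.011,-0.133],15],
  [[-0.12,-4.64,0],[0.374,-0.011,-0.133],15],
  [[-0.12,-4.64,0],[0.374,-0.011,-0.133],15],
])

```text
t: 11.08
tool_pos: [0.5808, 0.1965, 0.0714]
ee_rot: [179.2, 27.7, 4.1]
wrist_force: [5.0, -0.2, -4.3]
gripper_width: 0.0276
gripper_force: 60.6
```

>>> step_arm([
  [[0,0,0],[0,0,0],15],
  [[0,0,0],[0,0,0],15],
])

```text
t: 11.32
tool_pos: [0.5806, 0.1966, 0.0725]
ee_rot: [179.2, 27.7, 4.2]
wrist_force: [4.7, -1.0, -3.7]
gripper_width: 0.0273
gripper_force: 60.7
```

```bash
python3 - <<'E'
from h import *
s=arm.read_state();print(s['t'],s['tool_pos'],s['ee_rot'],s['wrist_force'])
rows([lip(binp(x/1000,z),BY,th) for x,z,th in[(-49,.05,29),(-45,.08,30),(-40,.12,30),(-35,.17,30)]])
E
```

```text
11.325 [0.58059514 0.1965988  0.07253679] [179.21928006  27.69893345   4.16612591] [ 4.69895065 -1.03707899 -3.68822401]
[[-0.01, -0.21, 0.0], [-0.114, 0.002, -0.345], 15] [0.584 0.197 0.09 ]
[[-0.01, -0.38, 0.0], [-0.301, 0.007, -0.904], 15] [0.588 0.197 0.12 ]
[[-0.01, -0.38, 0.0], [-0.585, 0.015, -1.659], 15] [0.593 0.198 0.16 ]
[[-0.01, -0.38, 0.0], [-0.961, 0.024, -2.591], 15] [0.598 0.198 0.21 ]
```

>>> step_arm([
  [[-0.01,-0.1,0],[-0.04,0.001,-0.12],15],
  [[-0.01,-0.21,0],[-0.1,0.002,-0.32],15],
  [[-0.01,-0.38,0],[-0.2,0.004,-0.6],15],
  [[-0.01,-0.38,0],[-0.3,0.007,-0.9],15],
  [[-0.01,-0.38,0],[-0.45,0.01,-1.3],15],
  [[-0.01,-0.38,0],[-0.585,0.015,-1.66],15],
  [[-0.01,-0.38,0],[-0.77,0.02,-2.15],15],
  [[-0.01,-0.38,0],[-0.96,0.024,-2.6],15],
])

```text
t: 12.32
tool_pos: [0.5979, 0.1985, 0.2106]
ee_rot: [179.1, 30.3, 4.1]
wrist_force: [0.0, -0.0, -3.7]
gripper_width: 0.0273
gripper_force: 60.0
```

```bash
python3 - <<'E'
from h import *
s=arm.read_state();print(s['t'],s['tool_pos'],s['ee_rot'],s['wrist_force'])
c,p=snap('top','t6');
q=p[140:290,150:275,::-1]; a=cv2.resize(q,None,fx=3.2,fy=3.2,interpolation=cv2.INTER_CUBIC)
c,p=snap('scene','s6'); q=p[130:230,260:360,::-1]; b=cv2.resize(q,None,fx=3.9,fy=4.8,interpolation=cv2.INTER_CUBIC)
cv2.imwrite('pics/m6.png',np.hstack([a,b]))
for n in('top','scene'):
  for r in trace(n,'ball1_center'): print(n,r['conf'],r['bbox'])
E
```

```text
12.325 [0.59792812 0.19848921 0.21058229] [179.13550167  30.27865499   4.11800519] [ 0.02730492 -0.03542301 -3.6612856 ]
```

View pics/m6.png

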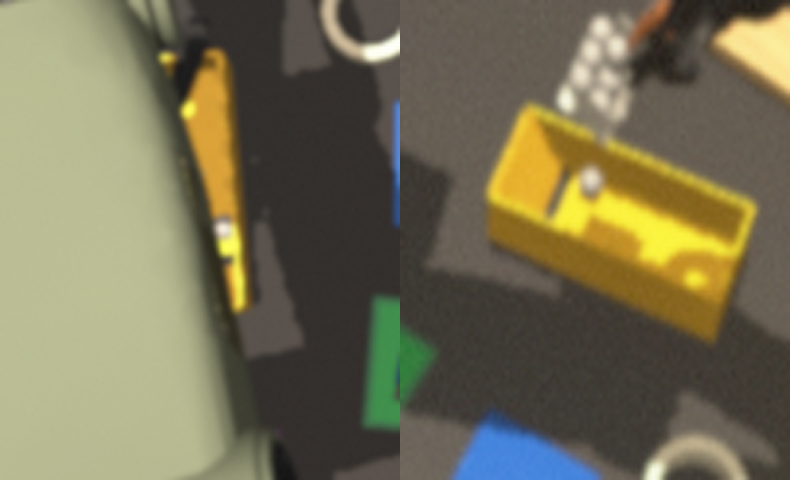

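The scene view shows about eight balls in the lifted scoop at crop (600,70) and one left in the bin at (592,180). I'll carry this load slowly to the pan.

```bash
cat >> h.py <<'E'
PO=np.array([.6064,-.1853,0]); PY=11.
def panp(x,z,y=0): return PO+Ro.from_euler('z',PY,degrees=True).apply([x,y,z])
E
python3 - <<'E'
from h import *
a=binp(-.035,.17); b=panp(0,.17)
rows([lip(a+(b-a)*f,BY+(PY-BY)*f,30) for f in(.25,.5,.75,1)])
E
```

```text
[[-0.11, 0.04, -0.18], [0.14, 1.887, -0.064], 15] [0.613 0.105 0.21 ]
[[-0.22, 0.04, -0.37], [0.284, 3.773, -0.12], 15] [0.628 0.012 0.21 ]
[[-0.32, 0.05, -0.55], [0.427, 5.659, -0.174], 15] [ 0.643 -0.082  0.21 ]
[[-0.43, 0.05, -0.73], [0.569, 7.545, -0.229], 15] [ 0.658 -0.175  0.21 ]
```

>>> step_arm([
  [[0,0,0],[0,0.03,0],15],
  [[0,0,-0.01],[0.01,0.12,0],15],
  [[-0.02,0,-0.03],[0.02,0.3,-0.01],15],
  [[-0.03,0,-0.05],[0.04,0.55,-0.02],15],
  [[-0.05,0,-0.08],[0.06,0.85,-0.03],15],
  [[-0.07,0,-0.11],[0.09,1.17,-0.04],15],
  [[-0.09,0,-0.15],[0.11,1.5,-0.05],15],
  [[-0.1,0,-0.18],[0.14,1.83,-0.06],15],
])

```text
t: 13.52
tool_pos: [0.6134, 0.1066, 0.2092]
ee_rot: [179.2, 30.2, 5.4]
wrist_force: [-0.1, 0.3, -3.7]
gripper_width: 0.0273
gripper_force: 60.0
```

>>> step_arm([
  [[-0.02,0,-0.03],[0.02,0.33,-0.01],15],
  [[-0.04,0,-0.06],[0.05,0.66,-0.02],15],
  [[-0.06,0,-0.1],[0.07,1.0,-0.03],15],
  [[-0.08,0,-0.13],[0.1,1.33,-0.04],15],
  [[-0.1,0,-0.16],[0.12,1.66,-0.05],15],
  [[-0.11,0,-0.19],[0.15,2.0,-0.06],15],
  [[-0.13,0,-0.22],[0.17,2.33,-0.07],15],
  [[-0.15,0,-0.26],[0.2,2.66,-0.08],15],
])

```text
t: 14.52
tool_pos: [0.6373, -0.0244, 0.2093]
ee_rot: [179.2, 30.3, 7.2]
wrist_force: [0.3, 0.3, -4.4]
gripper_width: 0.0275
gripper_force: 59.9
```

>>> step_arm([
  [[-0.02,0,-0.03],[0.02,0.33,-0.01],15],
  [[-0.04,0,-0.06],[0.05,0.66,-0.02],15],
  [[-0.06,0,-0.1],[0.07,1.0,-0.03],15],
  [[-0.08,0,-0.13],[0.1,1.33,-0.04],15],
  [[-0.1,0,-0.16],[0.12,1.66,-0.05],15],
  [[-0.11,0,-0.19],[0.15,2.0,-0.06],15],
  [[-0.13,0,-0.22],[0.17,2.33,-0.07],15],
  [[-0.15,0,-0.26],[0.2,2.66,-0.08],15],
])

```text
t: 15.52
tool_pos: [0.6655, -0.1549, 0.2093]
ee_rot: [179.2, 30.3, 9.0]
wrist_force: [-0.5, -0.0, -4.6]
gripper_width: 0.0277
gripper_force: 60.0
```

```bash
python3 - <<'E'
from h import *
s=arm.read_state();print(s['t'],s['tool_pos'],s['ee_rot'],s['wrist_force'])
rows([lip(panp(x,z),PY,th) for x,z,th in[(0,.17,30),(0,.13,30),(.0,.10,25),(.0,.08,18),(.0,.062,10)]])
E
```

```text
15.525 [ 0.66548253 -0.15490364  0.20932356] [179.19236084  30.29860557   8.98598477] [-0.46754424 -0.0254293  -4.62652585]
[[-0.03, 0.05, -0.03], [-0.18, 0.377, 0.105], 15] [ 0.658 -0.175  0.21 ]
[[-0.03, 0.05, -0.03], [0.224, 0.368, 0.795], 15] [ 0.658 -0.175  0.17 ]
[[-0.01, 0.89, -0.03], [0.419, 0.363, 1.273], 15] [ 0.655 -0.176  0.144]
[[0.02, 2.05, -0.04], [0.464, 0.363, 1.579], 15] [ 0.649 -0.177  0.13 ]
[[0.06, 3.38, -0.04], [0.463, 0.364, 1.867], 15] [ 0.642 -0.178  0.117]
```

>>> step_arm([
  [[-0.03,0.05,-0.03],[-0.06,0.15,0.03],15],
  [[-0.03,0.05,-0.03],[-0.15,0.3,0.08],15],
  [[-0.03,0.05,-0.03],[-0.18,0.37,0.1],15],
  [[-0.03,0.05,-0.03],[-0.1,0.37,0.25],15],
  [[-0.03,0.05,-0.03],[0.05,0.37,0.5],15],
  [[-0.03,0.05,-0.03],[0.22,0.37,0.8],15],
  [[-0.03,0.05,-0.03],[0.22,0.37,0.8],15],
  [[-0.03,0.05,-0.03],[0.22,0.37,0.8],15],
])

```text
t: 16.52
tool_pos: [0.6579, -0.1742, 0.1694]
ee_rot: [179.1, 30.0, 9.2]
wrist_force: [-0.1, -0.0, -3.9]
gripper_width: 0.028
gripper_force: 59.9
```

```bash
python3 - <<'E'
from h import *
s=arm.read_state();print(s['t'],s['tool_pos'],s['ee_rot'],s['wrist_force'])
rows([lip(panp(x,z),PY,th) for x,z,th in[(.0,.115,27),(.0,.10,24),(.0,.09,20),(.0,.08,16),(.0,.07,12),(.0,.06,8),(0,.052,4),(0,.046,0)]])
E
```

```text
16.525 [ 0.65789224 -0.17421668  0.16936881] [179.11058035  30.02270503   9.1917194 ] [-0.10709904 -0.0408844  -3.88598924]
[[0.01, 0.51, -0.0], [0.088, 0.019, 0.229], 15] [ 0.656 -0.176  0.157]
[[0.02, 1.01, -0.0], [0.173, 0.017, 0.466], 15] [ 0.654 -0.176  0.145]
[[0.04, 1.67, -0.0], [0.184, 0.016, 0.615], 15] [ 0.651 -0.177  0.138]
[[0.06, 2.34, -0.0], [0.193, 0.016, 0.771], 15] [ 0.647 -0.177  0.131]
[[0.08, 3.0, -0.0], [0.202, 0.016, 0.932], 15] [ 0.644 -0.178  0.124]
[[0.1, 3.67, -0.0], [0.21, 0.016, 1.1], 15] [ 0.64  -0.179  0.116]
[[0.12, 4.34, -0.0], [0.198, 0.016, 1.24], 15] [ 0.636 -0.18   0.111]
[[0.13, 5.0, -0.0], [0.166, 0.017, 1.352], 15] [ 0.632 -0.18   0.107]
```

>>> step_arm([
  [[0.01,0.51,0],[0.088,0.019,0.229],15],
  [[0.02,1.01,0],[0.17,0.017,0.466],15],
  [[0.04,1.67,0],[0.184,0.016,0.615],15],
  [[0.06,2.34,0],[0.193,0.016,0.77],15],
  [[0.08,3.0,0],[0.2,0.016,0.93],15],
  [[0.1,3.67,0],[0.21,0.016,1.1],15],
  [[0.12,4.34,0],[0.198,0.016,1.24],15],
  [[0.13,5.0,0],[0.166,0.017,1.35],15],
])

```text
t: 17.52
tool_pos: [0.6314, -0.1806, 0.1077]
ee_rot: [179.9, -0.1, 9.5]
wrist_force: [0.3, -0.2, -4.2]
gripper_width: 0.0272
gripper_force: 59.9
```

```bash
python3 - <<'E'
from h import *
s=arm.read_state();print(s['t'],s['tool_pos'],s['ee_rot'],s['wrist_force'])
rows([lip(panp(x,z),PY,th) for x,z,th in[(.0,.044,-4),(.0,.043,-8),(.0,.043,-12),(.0,.043,-17),(.0,.043,-22),(.0,.043,-28),(0,.044,-34),(0,.046,-40)]])
E
```

```text
17.525 [ 0.63143257 -0.18055235  0.10768745] [ 1.79944348e+02 -8.12145095e-02  9.45345282e+00] [ 0.25852983 -0.22419579 -4.22815517]
[[0.03, 0.65, 0.0], [-0.076, -0.0, 0.026], 15] [ 0.628 -0.181  0.106]
[[0.05, 1.32, 0.0], [-0.164, 0.002, 0.019], 15] [ 0.623 -0.182  0.107]
[[0.06, 1.99, 0.0], [-0.253, 0.005, -0.002], 15] [ 0.619 -0.183  0.108]
[[0.09, 2.82, 0.0], [-0.367, 0.008, -0.02], 15] [ 0.613 -0.184  0.109]
[[0.11, 3.65, 0.0], [-0.482, 0.011, -0.027], 15] [ 0.608 -0.185  0.109]
[[0.14, 4.65, 0.0], [-0.62, 0.014, -0.023], 15] [ 0.601 -0.186  0.109]
[[0.16, 5.65, 0.0], [-0.757, 0.018, -0.025], 15] [ 0.594 -0.188  0.109]
[[0.19, 6.65, 0.0], [-0.891, 0.022, -0.032], 15] [ 0.588 -0.189  0.109]
```

>>> step_arm([
  [[0.03,0.65,0],[-0.076,0,0.026],15],
  [[0.05,1.32,0],[-0.164,0.002,0.019],15],
  [[0.06,1.99,0],[-0.253,0.005,0],15],
  [[0.09,2.82,0],[-0.367,0.008,-0.02],15],
  [[0.11,3.65,0],[-0.482,0.011,-0.027],15],
  [[0.14,4.65,0],[-0.62,0.014,-0.024],15],
  [[0.16,5.65,0],[-0.757,0.018,-0.025],15],
  [[0.19,6.65,0],[-0.891,0.022,-0.032],15],
])

```text
t: 18.52
tool_pos: [0.5919, -0.184, 0.1095]
ee_rot: [-178.1, -37.2, 9.3]
wrist_force: [0.1, 1.1, -1.8]
gripper_width: 0.0278
gripper_force: 60.3
```

>>> step_arm([
  [[0,0,0],[0,0,0],15],
  [[0,0,0],[0,0,0],15],
  [[0,0,0],[0,0,0],15],
  [[0,0,0],[0,0,0],15],
])

```text
t: 19.02
tool_pos: [0.5924, -0.184, 0.1081]
ee_rot: [-178.0, -36.9, 9.2]
wrist_force: [0.4, -0.1, -2.4]
gripper_width: 0.0277
gripper_force: 60.3
```

```bash
python3 - <<'E'
from h import *
s=arm.read_state();print(s['t'],s['tool_pos'],s['ee_rot'],s['wrist_force'])
rows([lip(panp(x,z),PY,th) for x,z,th in[(.0,.08,-40),(.0,.10,-30),(0,.13,-15),(0,.17,0),(0,.19,0)]])
E
```

```text
19.025 [ 0.59235762 -0.18401029  0.1080957 ] [-178.04535854  -36.92103661    9.17237344] [ 0.38547916 -0.07962605 -2.38447531]
[[-0.13, 0.51, 0.01], [0.335, 0.061, -0.629], 15] [ 0.588 -0.189  0.143]
[[-0.17, -1.16, 0.02], [0.784, 0.046, -0.851], 15] [ 0.599 -0.187  0.166]
[[-0.24, -3.65, 0.04], [1.417, 0.026, -1.12], 15] [ 0.616 -0.184  0.195]
[[-0.3, -6.15, 0.06], [2.107, 0.003, -1.485], 15] [ 0.632 -0.18   0.231]
[[-0.3, -6.15, 0.06], [2.347, -0.008, -1.805], 15] [ 0.632 -0.18   0.251]
```

```bash
python3 - <<'E'
from h import *
s=arm.read_state();print(s['joints'])
c,p=snap('scene','s7'); q=p[190:340,190:340,::-1]; b=cv2.resize(q,None,fx=2.66,fy=3.5,interpolation=cv2.INTER_CUBIC)
c,p=snap('top','t7');q=p[120:270,290:440,::-1]; a=cv2.resize(q,None,fx=2.66,fy=3.5,interpolation=cv2.INTER_CUBIC)
cv2.imwrite('pics/m7.png',np.hstack([a,b]))
E
```

```text
[-30.46983594  20.71330467 118.32802378  64.9762215   26.85225252
  -6.36806966]
```

View pics/m7.png

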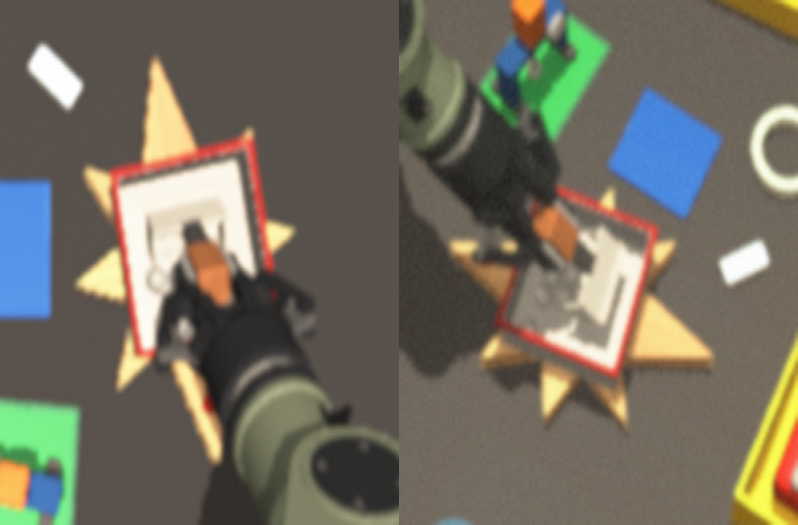

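Most balls are in the pan's front half. The wrist joint limited the tilt, so I'll lift with the tilt held and let the rest roll off.

>>> step_arm([
  [[0,0,0],[0.06,0,-0.08],15],
  [[0,0,0],[0.12,0,-0.16],15],
  [[0,0,0],[0.18,0,-0.24],15],
  [[0,0,0],[0.24,0,-0.32],15],
  [[0,0,0],[0.3,0,-0.4],15],
  [[0,0,0],[0.3,0,-0.4],15],
  [[0,0,0],[0.3,0,-0.4],15],
  [[0,0,0],[0.3,0,-0.4],15],
])

```text
t: 20.12
tool_pos: [0.5917, -0.1848, 0.1324]
ee_rot: [-178.0, -36.9, 9.1]
wrist_force: [0.1, 0.1, -2.3]
gripper_width: 0.0278
gripper_force: 60.3
```

```bash
python3 - <<'E'
from h import *
s=arm.read_state();print(s['t'],s['tool_pos'],s['ee_rot'],s['wrist_force'],s['joints'])
rows([lip(panp(x,z),PY,th) for x,z,th in[(.0,.08,-30),(.0,.11,-20),(0,.14,-10),(0,.17,0),(0,.19,0)]])
E
```

```text
20.125 [ 0.59167844 -0.18478081  0.13239811] [-177.97571142  -36.87373282    9.07151142] [ 0.11380321  0.06137517 -2.31968457] [-30.58363386  18.57494125 116.78261421  58.69078322  28.66931386
   0.69643183]
[[-0.18, -1.15, 0.01], [0.264, 0.057, -0.133], 15] [ 0.599 -0.187  0.146]
[[-0.22, -2.81, 0.02], [0.812, 0.037, -0.481], 15] [ 0.61  -0.185  0.176]
[[-0.26, -4.48, 0.04], [1.335, 0.018, -0.797], 15] [ 0.621 -0.182  0.204]
[[-0.31, -6.15, 0.05], [1.827, 0.001, -1.088], 15] [ 0.632 -0.18   0.231]
[[-0.31, -6.15, 0.05], [2.067, -0.011, -1.408], 15] [ 0.632 -0.18   0.251]
```

>>> step_arm([
  [[-0.18,-1.15,0],[0.26,0.05,-0.13],15],
  [[-0.2,-2,0],[0.5,0.05,-0.3],15],
  [[-0.22,-2.81,0.02],[0.81,0.037,-0.48],15],
  [[-0.24,-3.6,0.02],[1.05,0.03,-0.62],15],
  [[-0.26,-4.48,0.04],[1.33,0.018,-0.8],15],
  [[-0.3,-5.3,0.05],[1.6,0.01,-0.95],15],
  [[-0.31,-6.15,0.05],[1.83,0,-1.09],15],
  [[-0.31,-6.15,0.05],[2.07,-0.01,-1.41],15],
])

```text
t: 21.12
tool_pos: [0.6333, -0.1795, 0.2498]
ee_rot: [-179.9, 0.1, 9.5]
wrist_force: [-0.7, 0.2, -1.6]
gripper_width: 0.0275
gripper_force: 60.2
```

```bash
python3 - <<'E'
from h import *
s=arm.read_state();print(s['t'],s['tool_pos'],s['ee_rot'],s['wrist_force'])
b=np.radians(BY)
g=lambda x,z,th:lip(binp(x,z),BY,th)
rows([g(.041,.19,0)])
c,p=snap('wrist','w8')
q=p[100:360,130:430,::-1]
c,t=snap('top','t8'); r=t[140:260,180:300,::-1]
cv2.imwrite('pics/m8.png',np.hstack([cv2.resize(q,(450,390)),cv2.resize(r,(350,390))]))
E
```

```text
21.125 [ 0.63325019 -0.17949929  0.24980242] [-1.79936752e+02  1.41781169e-01  9.49819376e+00] [-0.70013379  0.21231361 -1.58853769]
[[-0.01, 0.02, 0.86], [1.536, -7.509, -0.013], 15] [0.647 0.203 0.251]
```

View pics/m8.png

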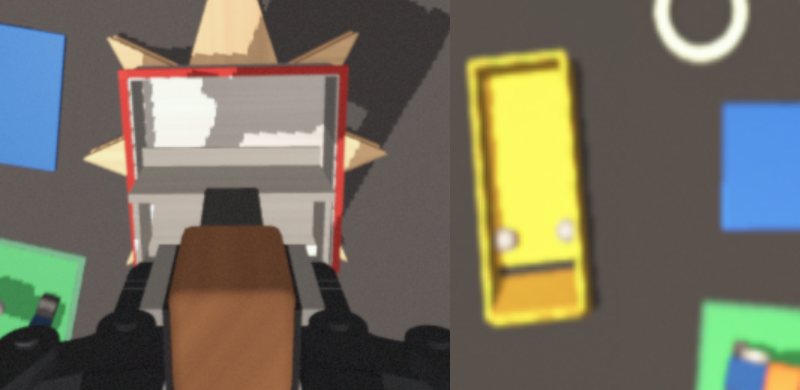

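The wrist view shows the scoop empty, and the top view shows two balls left in the bin near the ramp. I'll make a second pass.

>>> step_arm([
  [[0,0,0.1],[0.2,-0.8,0],15],
  [[0,0,0.2],[0.4,-1.9,0],15],
  [[0,0,0.4],[0.7,-3.0,0],15],
  [[0,0,0.6],[0.9,-4.1,0],15],
  [[0,0,0.7],[1.1,-5.2,0],15],
  [[0,0,0.86],[1.4,-6.3,0],15],
  [[0,0,0.86],[1.54,-7.2,0],15],
  [[0,0,0.86],[1.54,-7.51,0],15],
])

```text
t: 22.22
tool_pos: [0.6456, 0.2052, 0.2494]
ee_rot: [180.0, 0.1, 4.4]
wrist_force: [0.7, -0.5, -1.7]
gripper_width: 0.0274
gripper_force: 60.3
```

>>> step_arm([
  [[0,0,0],[0,0,0.5],15],
  [[0,0,0],[0,0,1.3],15],
  [[0,0,0],[0,0,2],15],
  [[0,0,0],[0,0,2.4],15],
  [[0,0,0],[0,0,2.4],15],
  [[0,0,0],[0,0,2.4],15],
])

```text
t: 22.98
tool_pos: [0.6471, 0.2021, 0.1318]
ee_rot: [180.0, -0.1, 4.2]
wrist_force: [-0.1, 0.1, -1.7]
gripper_width: 0.0278
gripper_force: 60.3
```

```bash
python3 - <<'E'
from h import *
s=arm.read_state();print(s['t'],s['tool_pos'],s['ee_rot'],s['wrist_force'])
plan([.6485,.2035,.0652],[180,0,4.3])
c,p=snap('wrist','w9')
a=p[90:240,195:355]
b=cv2.imread('pics/w4.png')[90:240,195:355,::-1]
# image shift of the scoop heel relative to before (should be none if no slip)
g=lambda q:np.float32(cv2.cvtColor(np.ascontiguousarray(q),cv2.COLOR_RGB2GRAY))
A,B=g(a),g(b)
T=B[95:150,15:160]; r=cv2.matchTemplate(A[85:,5:],T[:50,5:135],cv2.TM_CCOEFF_NORMED); print(cv2.minMaxLoc(r)[1::2],'expect (15,10)')
q=cv2.resize(a[:,:,::-1],None,fx=4,fy=4,interpolation=cv2.INTER_CUBIC); cv2.imwrite('pics/w9c.png',q)
E
```

```text
22.975 [0.64708603 0.2020872  0.13183367] [ 1.79969292e+02 -8.82594686e-02  4.22857610e+00] [-0.10876189  0.1281936  -1.71040606]
turn [0.01, -0.01, -0.01] shift [0.028, -0.027, 1.333] rows 1.1
(0.8881644010543823, (13, 9)) expect (15,10)
```

View pics/w9c.png

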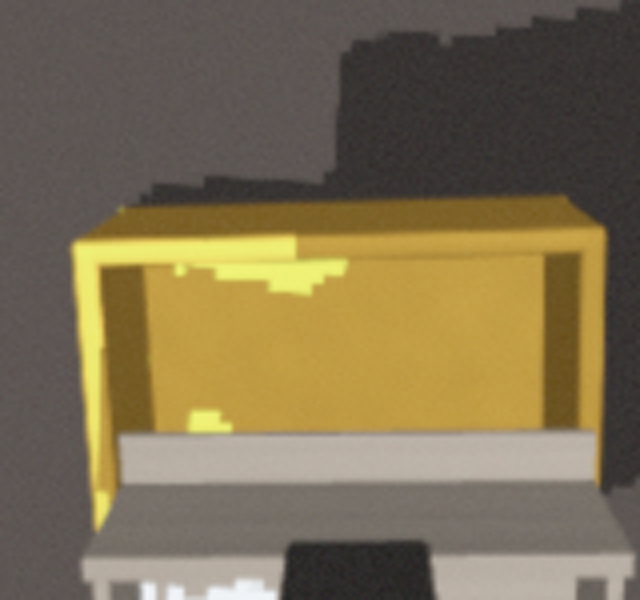

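The scoop has turned about 1° in the grip, and its heel is level where the rim slopes −1.4°. It also sits 2 mm right of centre, so I'll correct both.

```bash
sed -i 's/DY=-1.55/DY=-0.55/; s/BO=np.array(\[.5804,.1966,0\])/BO=np.array([.5804,.1970,0])/' h.py; python3 - <<'E'
from h import *
rows([lip(binp(.042,.066),BY,0),lip(binp(.042,.0045),BY,0)])
E
```

```text
[[0.0, -0.02, -0.19], [0.017, -0.032, 0.112], 15] [0.648 0.204 0.127]
[[0.0, -0.02, -0.19], [0.014, -0.033, 1.342], 15] [0.648 0.204 0.065]
```

>>> step_arm([
  [[0,-0.02,-0.19],[0.015,-0.032,0.1],15],
  [[0,-0.02,-0.19],[0.015,-0.032,0.2],15],
  [[0,-0.02,-0.19],[0.015,-0.033,0.5],15],
  [[0,-0.02,-0.19],[0.015,-0.033,0.8],15],
  [[0,-0.02,-0.19],[0.015,-0.033,1.1],15],
  [[0,-0.02,-0.19],[0.015,-0.033,1.25],15],
  [[0,-0.02,-0.19],[0.015,-0.033,1.34],15],
  [[0,-0.02,-0.19],[0.015,-0.033,1.34],15],
])

```text
t: 24.02
tool_pos: [0.6471, 0.2041, 0.0647]
ee_rot: [180.0, 0.1, 5.4]
wrist_force: [-1.5, -0.8, 2.9]
gripper_width: 0.0273
gripper_force: 60.7
```

```bash
python3 - <<'E'
from h import *
s=arm.read_state();print(s['t'],s['tool_pos'],s['ee_rot'],s['wrist_force'])
rows([lip(binp(.02,.0045),BY,0),lip(binp(-.02,.0045),BY,0),lip(binp(-.049,.0045),BY,0)])
E
```

```text
24.025 [0.64714878 0.20411353 0.06469767] [1.79953581e+02 1.12232412e-01 5.40930229e+00] [-1.54185354 -0.76334607  2.91236645]
[[0.01, 0.02, 0.01], [-0.422, 0.008, -0.009], 15] [0.626 0.202 0.065]
[[0.01, 0.02, 0.01], [-1.222, 0.015, -0.008], 15] [0.586 0.198 0.065]
[[0.01, 0.02, 0.01], [-1.802, 0.02, -0.006], 15] [0.558 0.195 0.065]
```

>>> step_arm([
  [[0,0,0],[-0.15,0.003,-0.018],15],
  [[0,0,0],[-0.42,0.008,-0.018],15],
  [[0,0,0],[-0.7,0.01,-0.018],15],
  [[0,0,0],[-1.0,0.013,-0.018],15],
  [[0,0,0],[-1.3,0.016,-0.018],15],
  [[0,0,0],[-1.6,0.018,-0.016],15],
  [[0,0,0],[-1.8,0.02,-0.016],15],
  [[0,0,0],[-1.8,0.02,-0.016],15],
])

```text
t: 25.02
tool_pos: [0.5573, 0.1948, 0.0652]
ee_rot: [180.0, 0.1, 5.4]
wrist_force: [0.4, 0.4, -2.4]
gripper_width: 0.0273
gripper_force: 60.4
```

>>> step_arm([
  [[0,0,0],[0,0,0],15],
  [[0,0,0],[0,0,0],15],
  [[0,0,0],[0,0,0],15],
])

```text
t: 25.4
tool_pos: [0.5577, 0.1947, 0.0647]
ee_rot: [180.0, 0.1, 5.4]
wrist_force: [-1.0, 0.2, -1.9]
gripper_width: 0.027
gripper_force: 60.4
```

```bash
python3 - <<'E'
from h import *
s=arm.read_state();print(s['t'],s['tool_pos'],s['ee_rot'],s['wrist_force'])
rows([lip(binp(x/1000,z),BY,th) for x,z,th in[(-49,.009,5),(-50,.015,11),(-51,.020,17),(-52,.025,23),(-52,.030,28),(-50,.04,29),(-48,.06,30),(-45,.085,30)]])
E
```

```text
25.4 [0.55773303 0.19466702 0.06470937] [1.79954886e+02 1.43487181e-01 5.40242906e+00] [-0.96123111  0.24039135 -1.93263962]
[[-0.0, -0.81, 0.01], [0.099, -0.001, -0.05], 15] [0.563 0.195 0.067]
[[-0.01, -1.81, 0.01], [0.198, -0.001, -0.099], 15] [0.568 0.196 0.07 ]
[[-0.02, -2.81, 0.01], [0.288, -0.002, -0.115], 15] [0.572 0.196 0.07 ]
[[-0.03, -3.81, 0.01], [0.368, -0.003, -0.121], 15] [0.576 0.197 0.071]
[[-0.04, -4.64, 0.01], [0.444, -0.004, -0.135], 15] [0.58  0.197 0.071]
[[-0.04, -4.81, 0.01], [0.498, -0.004, -0.317], 15] [0.583 0.197 0.08 ]
[[-0.04, -4.98, 0.01], [0.551, -0.004, -0.699], 15] [0.585 0.198 0.1  ]
[[-0.04, -4.98, 0.01], [0.61, -0.004, -1.199], 15] [0.588 0.198 0.125]
```

>>> step_arm([
  [[0,-0.81,0.01],[0.099,-0.001,-0.05],15],
  [[-0.01,-1.81,0.01],[0.198,-0.001,-0.099],15],
  [[-0.02,-2.81,0.01],[0.288,-0.002,-0.115],15],
  [[-0.03,-3.81,0.01],[0.368,-0.003,-0.121],15],
  [[-0.04,-4.64,0.01],[0.444,-0.004,-0.135],15],
  [[-0.04,-4.81,0.01],[0.498,-0.004,-0.317],15],
  [[-0.04,-4.98,0.01],[0.55,-0.004,-0.7],15],
  [[-0.04,-4.98,0.01],[0.61,-0.004,-1.2],15],
])

```text
t: 26.4
tool_pos: [0.5885, 0.1977, 0.1239]
ee_rot: [179.6, 30.1, 5.2]
wrist_force: [0.2, 0.3, -1.2]
gripper_width: 0.0271
gripper_force: 60.3
```

```bash
python3 - <<'E'
from h import *
a=lip(binp(-.035,.17),BY,30); rows([a])
E
```

```text
[[0.0, 0.01, -0.01], [-0.691, 0.005, -1.58], 15] [0.598 0.199 0.21 ]
```

>>> step_arm([
  [[0,0,0],[-0.15,0,-0.3],15],
  [[0,0,0],[-0.35,0,-0.8],15],
  [[0,0,0],[-0.55,0,-1.2],15],
  [[0,0,0],[-0.69,0.005,-1.58],15],
  [[0,0,0],[-0.69,0.005,-1.58],15],
])

```text
t: 27.02
tool_pos: [0.5985, 0.1991, 0.2117]
ee_rot: [179.7, 29.8, 5.3]
wrist_force: [-0.0, -0.1, -2.2]
gripper_width: 0.0272
gripper_force: 60.3
```

```bash
python3 - <<'E'
from h import *
s=arm.read_state();print(s['t'],s['tool_pos'],s['ee_rot'],s['wrist_force'])
c,p=snap('scene','s10'); H=cv2.cvtColor(p,cv2.COLOR_RGB2HSV)
old=cv2.imread('pics/s6.png')[:,:,::-1]
m=((H[...,1]<50)&(H[...,2]>140)).astype(np.uint8)
for x,z,n in((-.035,.17,'lip'),(-.05,.014,'floor'),):
  print(n,proj(c,binp(x,z)))
n,l,st,ce=cv2.connectedComponentsWithStats(m); print([(tuple(map(int,a)),np.round(e)) for a,e in zip(st[1:],ce[1:]) if 265<e[0]<360 and 120<e[1]<215 and a[4]>3])
q=p[130:220,265:355,::-1];cv2.imwrite('pics/m10.png',cv2.resize(q,None,fx=6,fy=6,interpolation=cv2.INTER_CUBIC))
E
```

```text
27.025 [0.59846408 0.19907465 0.21170343] [179.70927736  29.7787939    5.26315148] [-0.0338416  -0.0715724  -2.20074775]
lip [304.37576942 142.35625534]
floor [297.71016996 170.33128719]
[((300, 135, 19, 21, 250), array([310., 146.])), ((306, 166, 3, 4, 9), array([307., 167.]))]
```

```bash
python3 - <<'E'
import cv2,numpy as np
for f in('s6','s10'):
    p=cv2.imread(f'pics/{f}.png')
    H=cv2.cvtColor(p,cv2.COLOR_BGR2HSV)
    print(f);print(H[160:176,298:318,1])
E
```

```text
s6
[[212 198 199 196 192 201 194 205 204 196 198 187 167 139 138 156 170 168
  159 150]
 [200 204 199 198 197 208 198 198 206 194 201 203 191 187 178 183 183 189
  184 181]
 [204 201 203 200 200 200 204 202 193 200 196 194 197 194 197 190 194 197
  195 200]
 [205 204 202 200 192 195 198 203 194 181 173 173 185 195 194 204 208 195
  194 194]
 [202 203 203 195 194 194 192 185 165 133 117 116 133 171 197 204 200 194
  194 196]
 [204 200 198 180 166 165 186 169 119  81  70  69  84 125 165 190 199 206
  204 204]
 [206 207 189 154 128 157 179 155  97  61  46  46  60  89 140 185 199 197
  196 193]
 [203 191 165 123 118 165 181 149  94  54  40  42  48  72 127 193 205 192
  197 204]
 [199 180 143 105 133 170 182 158 105  56  41  44  53  90 146 196 197 199
  197 197]
 [194 166 117 107 151 184 183 173 128  75  53  55  77 127 175 196 208 205
  200 207]
 [187 141 103 127 171 187 189 187 166 125 102 102 133 174 193 198 205 207
  202 207]
 [169 116 108 153 181 188 191 196 191 180 166 164 186 192 194 197 199 200
  201 201]
 [148 105 128 170 183 195 190 193 194 194 193 195 198 195 192 191 195 193
  1
[... 928 characters left out ...]
 200 191
  196 192]
 [197 180 140 100 118 131 101  62  43  39  47  74 128 180 201 197 203 194
  195 199]
 [193 170 110 105 146 161 133  81  50  47  66 109 165 193 200 206 204 198
  204 201]
 [183 142 102 132 165 182 167 125  94  86 109 156 184 195 196 198 203 204
  200 198]
 [165 115 115 149 181 191 189 178 160 159 168 185 190 190 192 194 194 200
  201 202]
 [145 108 130 169 189 194 194 198 193 192 194 197 191 190 193 190 195 196
  194 194]
 [124 109 150 179 191 189 192 193 195 195 194 198 192 194 194 190 190 191
  189 192]
 [123 138 173 186 189 191 191 191 193 196 197 196 201 195 195 193 193 192
  192 193]
 [156 169 181 188 191 188 188 192 193 194 202 205 206 202 199 200 195 196
  194 194]]
```

```bash
python3 - <<'E'
from h import *
c=calibration('scene')
inv=lambda X:Ro.from_euler('z',-BY,degrees=True).apply(X-BO)*1000
print('ball s10',inv(ray(c,306.8,167,.014)),'s6',inv(ray(c,308.5,167,.014)))
ct=calibration('top'); 
for u,v in((505,238),(566,231)): print('t8',inv(ray(ct,180+(u-450)*120/350,140+v*120/390,.014)))
# ramp-floor crease / ramp top rim from top view t8
print('ramp bottom t8', inv(ray(ct,180+(540-450)*120/350,140+262*120/390,.004)),'front rim outer',inv(ray(ct,180+(540-450)*120/350,140+320*120/390,.05)),'rear',inv(ray(ct,180+(518-450)*120/350,140+55*120/390,.05)))
R=trace('scene','ball1_center'); print(len(R))
E
```

```text
ball s10 [-28.032959    24.04894272  14.        ] s6 [-22.98281319  26.2951899   14.        ]
t8 [-21.71320992  27.39187487  14.        ]
t8 [-21.69400285 -26.08562649  14.        ]
ramp bottom t8 [-42.686572     0.29059862   4.        ] front rim outer [-90.74832394  -3.4933733   50.        ] rear [113.36603537  -2.52075892  50.        ]
0
```

>>> step_arm([
  [[0,0,0],[0,0.3,0],15],
  [[0,0,0],[0,0.8,0],15],
  [[0,0,0],[0,1.4,0],15],
  [[0,0,0],[0,2.1,0],15],
  [[0,0,0],[0,2.8,0],15],
  [[0,0,0],[0,3.5,0],15],
  [[0,0,0],[0,4,0],15],
  [[0,0,0],[0,4,0],15],
])

```text
t: 28.12
tool_pos: [0.6164, -0.0027, 0.2113]
ee_rot: [179.7, 30.0, 5.0]
wrist_force: [-0.4, 0.5, -1.6]
gripper_width: 0.027
gripper_force: 60.3
```

```bash
python3 - <<'E'
from h import *
s=arm.read_state();print(s['t'],s['tool_pos'],s['ee_rot'],s['wrist_force'])
c,t=snap('top','t11'); c2,p=snap('scene','s11')
inv=lambda X:Ro.from_euler('z',-BY,degrees=True).apply(X-BO)*1000
H=cv2.cvtColor(t,cv2.COLOR_RGB2HSV); m=(H[...,1]<70)&(H[...,2]>110)
n,l,st,ce=cv2.connectedComponentsWithStats(m.astype(np.uint8))
for a,e in zip(st[1:],ce[1:]):
  q=inv(ray(c,*e,.014))
  if abs(q[1])<50 and -95<q[0]<120: print(a,np.round(q))
r=t[140:260,180:300,::-1]; q=p[150:270,200:340,::-1]
cv2.imwrite('pics/m11.png',np.hstack([cv2.resize(r,(360,400),interpolation=2),cv2.resize(q,(440,400),interpolation=2)]))
E
```

```text
28.125 [ 0.61644354 -0.00267944  0.21127558] [179.66132743  30.02636539   5.04615617] [-0.4447866   0.45966159 -1.56532093]
[216 210   6   6  28] [-25. -23.  14.]
[197 212   7   6  32] [-26.  25.  14.]
```

View pics/m11.png

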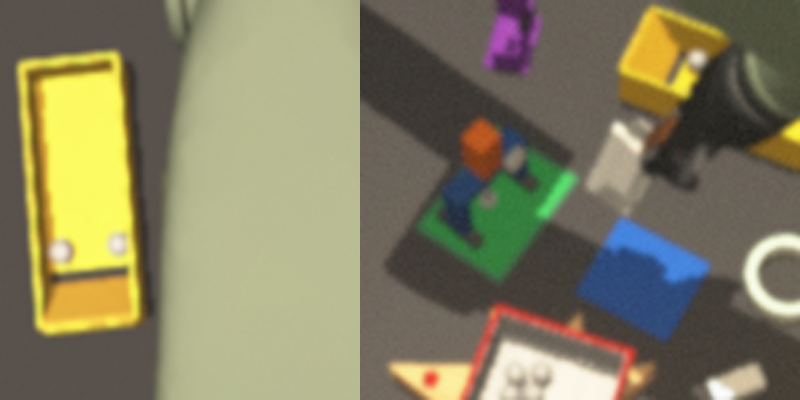

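Both remaining balls are in the bin's corners at bin (−25, ±24) mm, where the scoop's side walls catch them. The scoop is empty. I'll repeat the pass, offset about 2 mm to each side in turn.

```bash
python3 - <<'E'
from h import *
rows([lip(binp(.045,.10),BY,0)])
print('next frame')
s=arm.read_state()
p,T=lip(binp(.042,.09),BY,0)
def plan2(p0,T0,L):
    for p,T in L: print(np.round(np.degrees((T0.inv()*T).as_rotvec())/6,2).tolist(),np.round(T0.inv().apply(p-p0)/.05,3).tolist())
p0,T0=lip(binp(.045,.10),BY,0)
plan2(p0,T0,[lip(binp(.035,.05,.0005),BY,0),lip(binp(.035,.005,.002),BY,0)])
E
```

```text
[[0.04, 5.0, -0.01], [1.427, -4.01, 0.327], 15] [0.651 0.204 0.161]
next frame
[0.0, 0.0, 0.0] [-0.2, -0.008, 1.0]
[0.0, 0.0, 0.0] [-0.2, -0.038, 1.9]
```

>>> step_arm([
  [[0,0.5,0],[0.1,-0.6,0],15],
  [[0,1.5,0],[0.3,-1.5,0],15],
  [[0,3,0],[0.6,-2.6,0],15],
  [[0,4,0],[1,-3.5,0],15],
  [[0.04,5,-0.01],[1.43,-4.01,0.33],15],
  [[0.04,5,-0.01],[1.43,-4.01,0.33],15],
  [[0.04,5,-0.01],[1.43,-4.01,0.33],15],
  [[0.04,5,-0.01],[1.43,-4.01,0.33],15],
])

```text
t: 29.22
tool_pos: [0.652, 0.2036, 0.1613]
ee_rot: [180.0, -0.1, 5.4]
wrist_force: [0.6, -0.2, -1.6]
gripper_width: 0.0276
gripper_force: 60.3
```

```bash
python3 - <<'E'
from h import *
s=arm.read_state();print(s['t'],s['tool_pos'],s['ee_rot'],s['wrist_force'])
rows([lip(binp(.035,.056,.0),BY,0),lip(binp(.035,.005,.0),BY,0)])
c,p=snap('wrist','w12')
a=p[90:240,195:355]; b=cv2.imread('pics/w9.png')[90:240,195:355,::-1]
g=lambda q:np.float32(cv2.cvtColor(np.ascontiguousarray(q),cv2.COLOR_RGB2GRAY))
A,B=g(a),g(b)
r=cv2.matchTemplate(A[70:,5:],B[105:150,20:155],cv2.TM_CCOEFF_NORMED); print(cv2.minMaxLoc(r)[1::2],'expect (15,35)')
# heel slope: left and right edge-row of strongest dark->bright
for x in (35,45,60,100,120,135,145): 
    col=A[:,x]; print(x,[round(float(v)) for v in col[98:126:2]])
E
```

```text
29.225 [0.65198089 0.20359946 0.16125951] [ 1.79958815e+02 -5.41196592e-02  5.35785990e+00] [ 0.61698181 -0.18369187 -1.61745743]
[[0.01, -0.01, 0.0], [-0.219, -0.014, 0.891], 15] [0.641 0.203 0.117]
[[0.01, -0.01, 0.0], [-0.22, -0.015, 1.911], 15] [0.641 0.203 0.066]
(0.9178248643875122, (15, 35)) expect (15,35)
35 [212, 214, 217, 214, 215, 162, 175, 173, 175, 177, 178, 163, 112, 113]
45 [152, 149, 142, 141, 133, 138, 178, 175, 176, 176, 177, 163, 113, 114]
60 [223, 224, 223, 224, 222, 170, 179, 175, 176, 177, 176, 154, 112, 114]
100 [156, 157, 157, 156, 154, 150, 179, 178, 179, 179, 177, 141, 111, 116]
120 [158, 160, 158, 157, 153, 157, 179, 179, 182, 181, 178, 134, 112, 112]
135 [84, 83, 84, 81, 91, 156, 179, 178, 181, 180, 180, 135, 114, 114]
145 [117, 111, 104, 94, 95, 157, 179, 181, 181, 181, 178, 134, 114, 114]
```

>>> step_arm([
  [[0,0,0],[-0.22,-0.014,0.3],15],
  [[0,0,0],[-0.22,-0.014,0.8],15],
  [[0,0,0],[-0.22,-0.014,1.2],15],
  [[0,0,0],[-0.22,-0.014,1.5],15],
  [[0,0,0],[-0.22,-0.014,1.75],15],
  [[0,0,0],[-0.22,-0.014,1.87],15],
  [[0,0,0],[-0.22,-0.014,1.905],15],
  [[0,0,0],[-0.22,-0.014,1.905],15],
])

```text
t: 30.28
tool_pos: [0.6404, 0.204, 0.0657]
ee_rot: [180.0, -0.1, 5.4]
wrist_force: [-0.3, -0.1, -1.8]
gripper_width: 0.027
gripper_force: 60.3
```

>>> step_arm([
  [[0,0,0],[-0.2,-0.02,0],15],
  [[0,0,0],[-0.5,-0.036,0],15],
  [[0,0,0],[-0.8,-0.034,0],15],
  [[0,0,0],[-1.1,-0.032,0],15],
  [[0,0,0],[-1.4,-0.03,0],15],
  [[0,0,0],[-1.65,-0.028,0],15],
  [[0,0,0],[-1.73,-0.028,0],15],
  [[0,0,0],[-1.73,-0.028,0],15],
])

```text
t: 31.28
tool_pos: [0.5553, 0.1972, 0.066]
ee_rot: [180.0, -0.2, 5.4]
wrist_force: [2.7, -0.4, -2.0]
gripper_width: 0.0274
gripper_force: 60.5
```

```bash
python3 - <<'E'
from h import *
s=arm.read_state();print(s['t'],s['tool_pos'],s['ee_rot'],s['wrist_force'])
rows([lip(binp(x/1000,.005,y/1000),BY,0) for x,y in[(-45,0),(-40,-2.2),(-52,-2.2),(-52,0)]])
c,p=snap('scene','s12'); cv2.imwrite('pics/x.png',p[:,:,::-1])
E
```

```text
31.275 [0.55532488 0.19722861 0.06600091] [179.96991244  -0.21004416   5.43300938] [ 2.67826449 -0.35377736 -1.97205195]
[[0.0, -0.04, 0.01], [0.119, 0.055, 0.006], 15] [0.562 0.195 0.066]
[[0.0, -0.04, 0.01], [0.219, 0.098, 0.007], 15] [0.567 0.193 0.066]
[[0.0, -0.04, 0.01], [-0.021, 0.1, 0.006], 15] [0.555 0.192 0.066]
[[0.0, -0.04, 0.01], [-0.021, 0.056, 0.006], 15] [0.555 0.194 0.066]
```

>>> step_arm([
  [[0,0,0],[0.08,0.01,0],15],
  [[0,0,0],[0.12,0.06,0],15],
  [[0,0,0],[0.12,0.097,0],15],
  [[0,0,0],[0.05,0.1,0],15],
  [[0,0,0],[-0.02,0.1,0],15],
  [[0,0,0],[-0.02,0.1,0],15],
  [[0,0,0],[-0.02,0.1,0],15],
  [[0,0,0],[-0.02,0.1,0],15],
])

```text
t: 32.33
tool_pos: [0.5541, 0.1921, 0.0656]
ee_rot: [180.0, -0.1, 5.4]
wrist_force: [3.6, -0.4, -0.3]
gripper_width: 0.0269
gripper_force: 60.4
```

```bash
python3 - <<'E'
from h import *
s=arm.read_state();print(s['t'],s['tool_pos'],s['ee_rot'],s['wrist_force'])
rows([lip(binp(x/1000,z,y/1000),BY,th) for x,z,th,y in[(-52,.009,5,-1.5),(-53,.015,11,-1),(-54,.020,17,-.5),(-55,.025,23,0),(-55,.030,28,0),(-52,.04,29,0),(-49,.06,30,0),(-45,.085,30,0)]])
E
```

```text
32.325 [0.55414294 0.19212523 0.06560143] [ 1.79967953e+02 -1.11396238e-01  5.41617895e+00] [ 3.64276818 -0.44150603 -0.2875601 ]
[[-0.0, -0.85, 0.01], [0.116, -0.014, -0.032], 15] [0.56  0.193 0.067]
[[-0.01, -1.85, 0.01], [0.214, -0.025, -0.08], 15] [0.565 0.194 0.07 ]
[[-0.02, -2.85, 0.01], [0.304, -0.036, -0.096], 15] [0.569 0.195 0.07 ]
[[-0.03, -3.85, 0.01], [0.385, -0.046, -0.102], 15] [0.573 0.196 0.071]
[[-0.04, -4.69, 0.01], [0.461, -0.047, -0.115], 15] [0.577 0.197 0.071]
[[-0.04, -4.85, 0.01], [0.536, -0.047, -0.297], 15] [0.581 0.197 0.08 ]
[[-0.04, -5.02, 0.01], [0.611, -0.048, -0.678], 15] [0.584 0.197 0.1  ]
[[-0.04, -5.02, 0.01], [0.692, -0.048, -1.178], 15] [0.588 0.198 0.125]
```

>>> step_arm([
  [[0,-0.85,0.01],[0.116,-0.014,-0.032],15],
  [[-0.01,-1.85,0.01],[0.214,-0.025,-0.08],15],
  [[-0.02,-2.85,0.01],[0.304,-0.036,-0.096],15],
  [[-0.03,-3.85,0.01],[0.385,-0.046,-0.102],15],
  [[-0.04,-4.69,0.01],[0.461,-0.047,-0.115],15],
  [[-0.04,-4.69,0.01],[0.461,-0.047,-0.115],15],
  [[-0.04,-4.69,0.01],[0.461,-0.047,-0.115],15],
  [[-0.04,-4.69,0.01],[0.461,-0.047,-0.115],15],
])

```text
t: 33.33
tool_pos: [0.5752, 0.1965, 0.0716]
ee_rot: [179.7, 28.1, 5.3]
wrist_force: [0.6, -0.8, -2.1]
gripper_width: 0.0276
gripper_force: 60.0
```

>>> step_arm([
  [[0,-0.16,0],[-0.02,0,-0.2],15],
  [[0,-0.33,0],[-0.1,0,-0.6],15],
  [[0,-0.33,0],[-0.3,0,-1.1],15],
  [[0,-0.33,0],[-0.5,0,-1.6],15],
  [[0,-0.33,0],[-0.7,0,-2.1],15],
  [[0,-0.33,0],[-0.9,0,-2.5],15],
  [[0,-0.33,0],[-0.9,0,-2.5],15],
  [[0,-0.33,0],[-0.9,0,-2.5],15],
])

```text
t: 34.33
tool_pos: [0.5945, 0.1989, 0.2018]
ee_rot: [179.7, 30.2, 5.2]
wrist_force: [-0.0, 0.5, -1.7]
gripper_width: 0.0277
gripper_force: 60.1
```

>>> step_arm([
  [[0,0,0],[0,0.3,0],15],
  [[0,0,0],[0,0.8,0],15],
  [[0,0,0],[0,1.4,0],15],
  [[0,0,0],[0,2.1,0],15],
  [[0,0,0],[0,2.8,0],15],
  [[0,0,0],[0,3.5,0],15],
  [[0,0,0],[0,4,0],15],
  [[0,0,0],[0,4,0],15],
])

```text
t: 35.33
tool_pos: [0.6139, -0.0027, 0.2032]
ee_rot: [179.7, 30.1, 5.0]
wrist_force: [-0.1, 0.4, -2.4]
gripper_width: 0.0271
gripper_force: 60.0
```

```bash
cat >> h.py <<'E'
def inbin(f):
    c,t=snap('top',f); inv=lambda X:Ro.from_euler('z',-BY,degrees=True).apply(X-BO)*1000
    H=cv2.cvtColor(t,cv2.COLOR_RGB2HSV); m=(H[...,1]<70)&(H[...,2]>110)
    n,l,st,ce=cv2.connectedComponentsWithStats(m.astype(np.uint8))
    for a,e in zip(st[1:],ce[1:]):
        q=inv(ray(c,*e,.014))
        if abs(q[1])<36 and -85<q[0]<112: print('ball?',a,np.round(q))
E
python3 - <<'E'
from h import *
s=arm.read_state();print(s['t'],s['tool_pos'],s['ee_rot'],s['wrist_force'])
inbin('t13')
E
```

```text
35.325 [ 0.61393408 -0.00274166  0.20316058] [179.65629553  30.14651166   5.03762843] [-0.09068344  0.3802475  -2.42081876]
```

The bin now shows no balls, so the last two are in the scoop. I'll carry them to the pan.

```bash
python3 - <<'E'
from h import *
rows([lip(panp(-.002,.165),0,30)])
p0,T0=lip(panp(-.002,.165),0,30)
for x,z,th in[(0,.13,30),(.0,.11,25),(.0,.09,18),(.0,.075,11),(0,.062,5),(0,.058,0)]:
    p,T=lip(panp(x-.002,z),0,th);print(np.round(np.degrees((T0.inv()*T).as_rotvec())/6,2).tolist(),np.round(T0.inv().apply(p-p0)/.05,3).tolist())
p0,T0=lip(panp(-.002,.058),0,0)
print()
for x,z,th in[(0,.058,-5),(.0,.058,-10),(.0,.058,-15),(.0,.058,-20),(0,.058,-25),(0,.058,-30),(0,.06,-35)]:
    p,T=lip(panp(x-.002,z),0,th);print(np.round(np.degrees((T0.inv()*T).as_rotvec())/6,2).tolist(),np.round(T0.inv().apply(p-p0)/.05,3).tolist())
E
```

```text
[[0.48, 0.02, 0.84], [0.447, 3.755, -0.273], 15] [ 0.657 -0.186  0.205]
[0.0, 0.0, 0.0] [0.35, -0.003, 0.606]
[0.01, 0.83, 0.0] [0.442, -0.004, 0.912]
[0.02, 2.0, 0.0] [0.486, -0.005, 1.217]
[0.03, 3.17, 0.0] [0.476, -0.005, 1.456]
[0.04, 4.17, 0.0] [0.468, -0.004, 1.678]
[0.05, 5.0, 0.0] [0.393, -0.004, 1.756]

[0.01, 0.83, 0.0] [-0.108, 0.001, -0.041]
[0.02, 1.67, 0.0] [-0.219, 0.002, -0.072]
[0.02, 2.5, 0.0] [-0.332, 0.003, -0.093]
[0.03, 3.33, 0.0] [-0.447, 0.004, -0.105]
[0.04, 4.17, 0.0] [-0.562, 0.005, -0.106]
[0.05, 5.0, 0.0] [-0.677, 0.006, -0.097]
[0.06, 5.83, 0.0] [-0.79, 0.008, -0.119]
```

>>> step_arm([
  [[0.03,0,0.05],[0.03,0.25,-0.02],15],
  [[0.1,0,0.15],[0.08,0.7,-0.05],15],
  [[0.15,0,0.27],[0.15,1.25,-0.1],15],
  [[0.25,0,0.4],[0.22,1.85,-0.14],15],
  [[0.33,0,0.55],[0.3,2.5,-0.18],15],
  [[0.4,0,0.7],[0.37,3.1,-0.23],15],
  [[0.48,0.02,0.84],[0.44,3.6,-0.27],15],
  [[0.48,0.02,0.84],[0.447,3.755,-0.273],15],
])

```text
t: 36.38
tool_pos: [0.6577, -0.1878, 0.2043]
ee_rot: [179.6, 30.0, -0.8]
wrist_force: [0.8, 0.3, -3.0]
gripper_width: 0.0273
gripper_force: 60.0
```

>>> step_arm([
  [[0,0,0],[0,0,0],15],
  [[0,0,0],[0,0,0],15],
  [[0,0,0],[0.35,0,0.6],15],
  [[0.01,0.83,0],[0.44,0,0.9],15],
  [[0.02,2,0],[0.486,-0.005,1.217],15],
  [[0.03,3.17,0],[0.476,-0.005,1.456],15],
  [[0.04,4.17,0],[0.468,-0.004,1.68],15],
  [[0.05,5,0],[0.393,-0.004,1.756],15],
])

```text
t: 37.38
tool_pos: [0.6294, -0.1831, 0.1191]
ee_rot: [-180.0, -0.1, -0.4]
wrist_force: [0.4, -0.6, -1.7]
gripper_width: 0.0275
gripper_force: 60.0
```

>>> step_arm([
  [[0.01,0.83,0],[-0.108,0.001,-0.041],15],
  [[0.02,1.67,0],[-0.219,0.002,-0.072],15],
  [[0.02,2.5,0],[-0.332,0.003,-0.093],15],
  [[0.03,3.33,0],[-0.447,0.004,-0.105],15],
  [[0.04,4.17,0],[-0.562,0.005,-0.106],15],
  [[0.05,5.0,0],[-0.677,0.006,-0.097],15],
  [[0.06,5.83,0],[-0.79,0.008,-0.119],15],
  [[0.06,5.83,0],[-0.79,0.008,-0.119],15],
])

```text
t: 38.38
tool_pos: [0.5898, -0.1827, 0.1247]
ee_rot: [-179.5, -35.0, -0.5]
wrist_force: [0.0, -0.2, -1.3]
gripper_width: 0.0271
gripper_force: 60.1
```

```bash
python3 - <<'E'
from h import *
s=arm.read_state();print(s['t'],s['tool_pos'],s['ee_rot'],s['wrist_force'],s['joints'])
rows([lip(panp(-.002+x,z),0,th) for x,z,th in[(0,.09,-35),(.0,.12,-25),(0,.15,-12),(0,.19,0)]])
E
```

```text
38.375 [ 0.58978141 -0.18274614  0.12472127] [-179.49189972  -34.96524002   -0.5455299 ] [ 0.03518735 -0.2210011  -1.32039521] [-25.7630846   17.44421565 118.94871956  52.63898215  18.49808689
  17.68645397]
[[-0.03, 0.01, 0.02], [0.362, 0.054, -0.477], 15] [ 0.591 -0.186  0.155]
[[-0.05, -1.66, 0.02], [0.909, 0.049, -0.86], 15] [ 0.602 -0.186  0.186]
[[-0.07, -3.83, 0.02], [1.483, 0.043, -1.161], 15] [ 0.617 -0.186  0.215]
[[-0.08, -5.83, 0.03], [2.111, 0.037, -1.599], 15] [ 0.63  -0.186  0.251]
```

Tilt complete. I'll hold briefly, lift and level, then head for the mat.

>>> step_arm([
  [[0,0,0],[0,0,0],15],
  [[0,0,0],[0.18,0.02,-0.24],15],
  [[0,0,0.02],[0.36,0.03,-0.48],15],
  [[-0.05,-1.66,0.02],[0.9,0.04,-0.86],15],
  [[-0.06,-2.8,0.02],[1.2,0.04,-1.0],15],
  [[-0.07,-3.83,0.02],[1.48,0.04,-1.16],15],
  [[-0.08,-5.83,0.03],[2.11,0.04,-1.6],15],
  [[-0.08,-5.83,0.03],[2.11,0.04,-1.6],15],
])

```text
t: 39.38
tool_pos: [0.6351, -0.1874, 0.2539]
ee_rot: [179.7, -0.2, -0.6]
wrist_force: [0.0, 0.2, -2.1]
gripper_width: 0.0272
gripper_force: 60.1
```

```bash
cat >> h.py <<'E'
MO=np.array([.616,-.0118,0])
E
python3 - <<'E'
from h import *
s=arm.read_state();print(s['t'],s['tool_pos'],s['ee_rot'],s['wrist_force'])
# scoop pan spans x -26..+20 about grip: centre so footprint on mat centre (-3)
rows([lip(MO+[-.023,0,.19],0,0),lip(MO+[-.023,0,.0045],0,0)])
E
```

```text
39.375 [ 0.63506571 -0.18735103  0.25393626] [179.71601572  -0.18786327  -0.62179753] [ 0.03369455  0.21764425 -2.1328851 ]
[[0.05, -0.03, -0.01], [-0.36, -3.508, 0.046], 15] [ 0.619 -0.012  0.251]
[[0.05, -0.03, -0.01], [-0.372, -3.526, 3.756], 15] [ 0.619 -0.012  0.065]
```

>>> step_arm([
  [[0.05,-0.03,0],[-0.1,-0.7,0.04],15],
  [[0.05,-0.03,0],[-0.2,-1.6,0.04],15],
  [[0.05,-0.03,0],[-0.3,-2.6,0.04],15],
  [[0.05,-0.03,0],[-0.36,-3.4,0.04],15],
  [[0.05,-0.03,0],[-0.36,-3.51,0.05],15],
  [[0.05,-0.03,0],[-0.36,-3.51,0.05],15],
  [[0.05,-0.03,0],[-0.36,-3.51,0.05],15],
  [[0.05,-0.03,0],[-0.36,-3.51,0.05],15],
])

```text
t: 40.38
tool_pos: [0.6161, -0.0131, 0.2482]
ee_rot: [-179.8, 0.2, -0.8]
wrist_force: [1.1, -0.3, -1.9]
gripper_width: 0.0274
gripper_force: 60.3
```

```bash
python3 - <<'E'
from h import *
s=arm.read_state();print(s['t'],s['tool_pos'],s['ee_rot'],s['wrist_force'])
rows([lip(MO+[-.023,0,.0045],0,0)])
inbin('t14'); c,p=snap('scene','s14'); c,w=snap('wrist','w14'); t=cv2.imread('pics/t14.png')
a=cv2.resize(t[130:290,300:420],(300,400),interpolation=2); b=cv2.resize(p[215:335,190:330,::-1],(467,400),interpolation=2)
cv2.imwrite('pics/m14.png',np.hstack([a,b]))
print([round(r['conf'],2) for r in trace('scene','ball1_center')],[(round(r['conf'],2),r['bbox']) for r in trace('top','ball1_center')])
E
```

```text
40.375 [ 0.61609676 -0.01305391  0.24819027] [-1.79814129e+02  1.52094577e-01 -7.64762949e-01] [ 1.07670723 -0.25959153 -1.94594519]
[[-0.03, 0.03, -0.04], [0.067, -0.014, 3.66], 15] [ 0.619 -0.012  0.065]
[0.59, 0.44] [(0.38, [375.3, 188.3, 380.4, 200.5])]
```

View pics/m14.png

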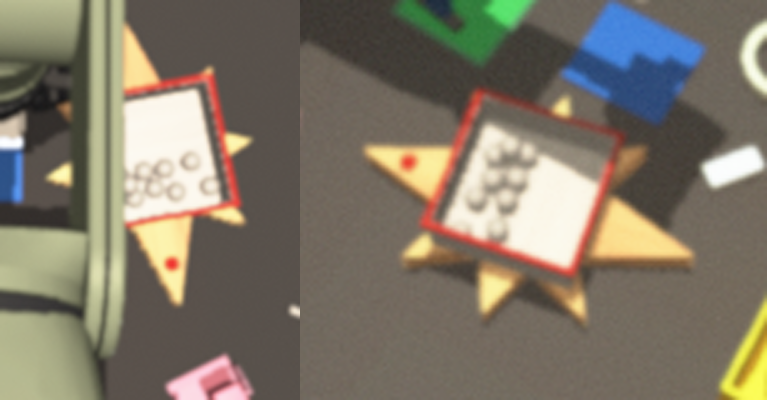

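All nine balls are in the pan: the scene crop shows nine grey discs around (465–528, 148–235). Now I'll put the scoop back on its mat.

>>> step_arm([
  [[-0.03,0.03,-0.04],[0.06,-0.01,0.8],15],
  [[-0.03,0.03,-0.04],[0.06,-0.01,1.8],15],
  [[-0.03,0.03,-0.04],[0.06,-0.01,2.7],15],
  [[-0.03,0.03,-0.04],[0.065,-0.014,3.3],15],
  [[-0.03,0.03,-0.04],[0.065,-0.014,3.55],15],
  [[-0.03,0.03,-0.04],[0.065,-0.014,3.65],15],
  [[-0.03,0.03,-0.04],[0.065,-0.014,3.66],15],
  [[-0.03,0.03,-0.04],[0.065,-0.014,3.66],15],
])

```text
t: 41.62
tool_pos: [0.6196, -0.0107, 0.0665]
ee_rot: [-180.0, -0.2, -0.4]
wrist_force: [-0.3, 0.5, -1.7]
gripper_width: 0.0274
gripper_force: 60.3
```

>>> step_arm([
  [[0,0,0],[0,0,0],15],
  [[0,0,0],[0,0,0.005],15],
  [[0,0,0],[0,0,0.005],15],
])

```text
t: 42.0
tool_pos: [0.6189, -0.0106, 0.0652]
ee_rot: [-180.0, -0.1, -0.4]
wrist_force: [-0.4, 0.5, -1.6]
gripper_width: 0.0273
gripper_force: 60.4
```

>>> step_arm([
  [[0,0,0],[0,0,0.012],15],
  [[0,0,0],[0,0,0.012],15],
  [[0,0,0],[0,0,0.012],15],
  [[0,0,0],[0,0,0.012],85],
  [[0,0,0],[0,0,0.012],85],
  [[0,0,0],[0,0,0.012],85],
  [[0,0,0],[0,0,0.012],85],
  [[0,0,0],[0,0,0.012],85],
])

```text
t: 43.0
tool_pos: [0.6188, -0.0106, 0.0643]
ee_rot: [-180.0, -0.0, -0.4]
wrist_force: [-0.6, 0.1, -0.3]
gripper_width: 0.085
gripper_force: 0.0
```

>>> step_arm([
  [[0,0,0],[0,0,-0.3],85],
  [[0,0,0],[0,0,-0.9],85],
  [[0,0,0],[0,0,-1.8],85],
  [[0,0,0],[0,0,-2.8],85],
  [[0,0,0],[-1.2,0,-3.8],85],
  [[0,0,0],[-2.4,0.5,-4.0],85],
  [[0,0,0],[-3.5,1,-4.0],85],
  [[0,0,0],[-3.6,1,-4.0],85],
])

```text
t: 44.0
tool_pos: [0.4356, -0.06, 0.266]
ee_rot: [180.0, -0.2, -0.5]
wrist_force: [0.4, -0.2, 1.1]
gripper_width: 0.0847
gripper_force: 0.0
```

```bash
python3 - <<'E'
from h import *
s=arm.read_state();print(s['t'],s['tool_pos'],s['ee_rot'],s['wrist_force'])
c,p=snap('wrist','w15')
for th in['scoop_grip','mat','gauge_grip','parking','press']:
  for r in trace('wrist',th)[:2]: print(th,round(r['conf'],2),r['bbox'])
H=cv2.cvtColor(p,cv2.COLOR_RGB2HSV);h,sa,v=[H[...,i].astype(int) for i in range(3)]
f=lambda u,v,z:np.round(ray(c,u,v,z)[:2]*1000,1)
print('green',rect(c,(h>50)&(h<75)&(sa>80),0))
red=((h<5)|(h>174))&(sa>140)&(v>60); n,l,st,ce=cv2.connectedComponentsWithStats(red.astype(np.uint8))
for a,e in zip(st[1:],ce[1:]):
  if a[4]>30: print('red',a,f(*e,.027))
org=(h>5)&(h<15)&(sa>150); n,l,st,ce=cv2.connectedComponentsWithStats(org.astype(np.uint8))
for a,e in zip(st[1:],ce[1:]):
  if a[4]>200: print('org',a,np.round(e),f(*e,.118))
E
```

```text
44.0 [ 0.435567   -0.05998721  0.26595403] [ 1.79997415e+02 -1.51991828e-01 -5.22259552e-01] [ 0.44412627 -0.19912153  1.10939572]
scoop_grip 0.71 [409.0, 193.1, 501.7, 275.7]
scoop_grip 0.69 [197.1, 0.0, 268.5, 13.9]
mat 0.64 [188.8, 1.7, 283.3, 45.6]
gauge_grip 0.84 [190.6, 133.7, 288.9, 204.6]
parking 0.64 [180.3, 105.9, 305.4, 207.6]
parking 0.44 [384.4, 12.2, 407.4, 33.3]
press 0.84 [305.8, 0.7, 528.6, 150.2]
press 0.72 [189.9, 132.3, 291.2, 205.5]
green (array([451.3, -14.1, 135.2, 103.1,  85.5]), 6589)
red [ 358    0  166   79 1357] [ 562.1 -205.2]
red [421 105  15  14 151] [ 499.8 -206. ]
org [215 162  40  45 713] [238. 177.] [452.1 -22.7]
```

View pics/w15.png

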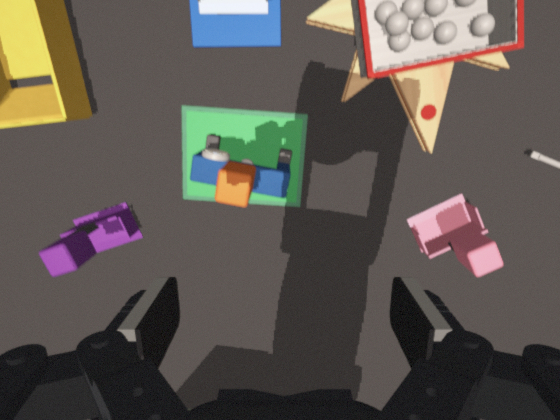

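The wrist view shows the nine balls in the pan, the scoop on its mat at the top, the dot at (428,112), and the gauge handle at (235,185) inside the green rectangle. I'll measure the gauge numerically from here.

```bash
python3 - <<'E'
from h import *
c=calibration('wrist'); p=cv2.imread('pics/w15.png'); H=cv2.cvtColor(p,cv2.COLOR_BGR2HSV);h,sa,v=[H[...,i].astype(int) for i in range(3)]
org=(h>3)&(h<18)&(sa>140); R=np.zeros_like(org);R[150:215,205:265]=1; org&=R
for y in range(160,210,3): print(y,[int(x) for x in (np.nonzero(org[y])[0][[0,-1]] if org[y].any() else [0,0])], [int(v[y,x]) for x in(222,230,238,246)])
blu=(h>100)&(h<125)&(sa>90)&(v>40);B=np.zeros_like(blu);B[125:215,180:300]=1;blu&=B
for x in range(190,296,6):
  q=np.nonzero(blu[:,x])[0]; print(x,(q.min(),q.max()) if len(q) else None)
E
```

```text
160 [0, 0] [178, 75, 125, 144]
163 [228, 239] [180, 120, 104, 104]
166 [225, 253] [151, 120, 121, 118]
169 [222, 254] [165, 120, 121, 122]
172 [220, 254] [226, 164, 139, 122]
175 [219, 253] [238, 184, 180, 163]
178 [218, 253] [238, 184, 185, 183]
181 [218, 252] [238, 186, 186, 191]
184 [217, 252] [238, 227, 223, 237]
187 [217, 251] [238, 237, 238, 238]
190 [216, 250] [238, 238, 238, 237]
193 [216, 249] [238, 238, 237, 230]
196 [215, 248] [237, 238, 238, 235]
199 [216, 247] [236, 237, 238, 231]
202 [219, 247] [199, 233, 237, 222]
205 [235, 246] [95, 131, 203, 189]
208 [0, 0] [95, 97, 95, 99]
190 None
196 (np.int64(155), np.int64(180))
202 (np.int64(157), np.int64(181))
208 (np.int64(160), np.int64(182))
214 (np.int64(161), np.int64(183))
220 (np.int64(162), np.int64(167))
226 None
232 None
238 None
244 None
250 None
256 (np.int64(166), np.int64(191))
262 (np.int64(167), np.int64(192))
268 (np.int64(168), np.int64(193))
274 (np.int64(169), np.int64(195))
280 (np.int64(163), np.int64(196))
286 (np.int64(164), np.int64(188))
292 None
```

```bash
python3 - <<'E'
from h import *
c=calibration('wrist'); f=lambda u,v,z:np.round(ray(c,u,v,z)[:2]*1000,1)
print([f(*q,.118) for q in((220,171),(254,176),(246,206.5),(215.5,200),(234,188.3))])
print('bar',f(196,180,.07),f(280,196,.07))
plan([.445,-.021,.22],[180,0,-11.5])
E
```

```text
[array([461.7,  -7.8]), array([457.4, -34.9]), array([432. , -27.5]), array([437.7,  -2.7]), array([447.4, -18.3])]
bar [444.6  23.9] [428.6 -54.9]
turn [-0.01, -0.01, 1.85] shift [0.098, -0.761, 0.884] rows 1.0
```

>>> step_arm([
  [[0,0,0.9],[0.1,-0.5,0.5],85],
  [[0,0,1.83],[0.22,-0.83,1.2],85],
  [[0,0,1.83],[0.22,-0.83,2.2],85],
  [[0,0,1.83],[0.22,-0.83,3.0],85],
  [[0,0,1.83],[0.22,-0.83,3.5],85],
  [[0,0,1.83],[0.22,-0.83,3.58],85],
  [[0,0,1.83],[0.22,-0.83,3.58],85],
  [[0,0,1.83],[0.22,-0.83,3.58],85],
])

```text
t: 45.3
tool_pos: [0.4509, -0.0178, 0.0862]
ee_rot: [-179.9, -0.2, -11.4]
wrist_force: [0.0, -0.5, -0.3]
gripper_width: 0.0848
gripper_force: 0.0
```

>>> step_arm([
  [[0,0,0],[0,0,0],40],
  [[0,0,0],[0,0,0],20],
  [[0,0,0],[0,0,0],15],
  [[0,0,0],[0,0,0],15],
  [[0,0,0],[0,0,0],15],
  [[0,0,0],[0,0,0],15],
])

```text
t: 46.05
tool_pos: [0.4499, -0.0181, 0.0856]
ee_rot: [-180.0, -0.1, -11.4]
wrist_force: [-0.6, -2.6, 5.6]
gripper_width: 0.0272
gripper_force: 59.8
```

```bash
python3 - <<'E'
from h import *
s=arm.read_state();print(s['t'],s['tool_pos'],s['ee_rot'],s['wrist_force'])
plan([.447,-.0195,.23],[180,0,-11.5])
plan([.5,-.2055,.23],[180,0,11])
E
```

```text
46.05 [ 0.44989259 -0.01808222  0.08563357] [-1.79982072e+02 -5.77282845e-02 -1.14058435e+01] [-0.62570672 -2.59022521  5.61617252]
turn [-0.0, -0.01, 0.02] shift [-0.048, 0.038, -2.887] rows 2.3
turn [-0.0, -0.01, -3.73] shift [1.727, 3.475, -2.887] rows 3.9
```

>>> step_arm([
  [[0,0,0],[0,0,-0.6],15],
  [[0,0,0],[0,0,-1.6],15],
  [[0,0,-0.5],[0.2,0.6,-2.6],15],
  [[0,0,-1.5],[0.7,1.4,-2.89],15],
  [[0,0,-2.6],[1.2,2.4,-2.89],15],
  [[0,0,-3.73],[1.6,3.2,-2.89],15],
  [[0,0,-3.73],[1.76,3.48,-2.89],15],
  [[0,0,-3.73],[1.76,3.48,-2.89],15],
])

```text
t: 47.05
tool_pos: [0.5011, -0.2059, 0.2284]
ee_rot: [-179.8, 0.1, 10.8]
wrist_force: [-0.3, 0.6, -4.0]
gripper_width: 0.0274
gripper_force: 61.1
```

```bash
python3 - <<'E'
from h import *
plan([.5024,-.2053,.135],[180,0,11])
E
```

```text
turn [-0.03, 0.01, -0.03] shift [0.031, -0.002, 1.868] rows 1.5
```

>>> step_arm([
  [[-0.03,0.01,-0.03],[0.03,0,0.5],15],
  [[-0.03,0.01,-0.03],[0.03,0,1.2],15],
  [[-0.03,0.01,-0.03],[0.03,0,1.7],15],
  [[-0.03,0.01,-0.03],[0.03,0,1.87],15],
  [[-0.03,0.01,-0.03],[0.03,0,1.87],15],
  [[-0.03,0.01,-0.03],[0.03,0,1.87],15],
])

```text
t: 47.8
tool_pos: [0.5038, -0.2055, 0.1374]
ee_rot: [179.8, -0.2, 11.2]
wrist_force: [0.2, -0.4, -4.4]
gripper_width: 0.0267
gripper_force: 61.0
```

```bash
python3 - <<'E'
from h import *
s=arm.read_state();print(s['t'],s['tool_pos'],s['ee_rot'],s['wrist_force'])
c,p=snap('wrist','w16'); H=cv2.cvtColor(p,cv2.COLOR_RGB2HSV);h,sa,v=[H[...,i].astype(int) for i in range(3)]
org=(h>3)&(h<18)&(sa>120)&(v>50)
n,l,st,ce=cv2.connectedComponentsWithStats(org.astype(np.uint8));k=np.argmax(st[1:,4])+1;print(st[k])
for y in range(st[k][1],st[k][1]+st[k][3],6):
  q=np.nonzero(l[y]==k)[0];print(y,q.min(),q.max(),[int(v[y,x]) for x in(265,280,295)])
T=Ro.from_euler('xyz',s['ee_rot'],degrees=True)
zt=s['tool_pos'][2]-.0856+.118
for dz,n in((0,'top'),(-.04,'bot')):
  for dx,dy in((14,14),(14,-14),(-14,-14),(-14,14)):
    X=s['tool_pos']+T.apply([(dx-2.4)/1000,-dy/1000,0]); X[2]=zt+dz; print(n,dx,dy,np.round(proj(c,X),1))
blu=(h>100)&(h<125)&(sa>90)&(v>25)
for x in list(range(200,360,8)):
  q=np.nonzero(blu[80:330,x])[0]; print(x,(q.min()+80,q.max()+80) if len(q) else None,end=' ')
E
```

```text
47.8 [ 0.5037605  -0.20549928  0.13742937] [179.77422017  -0.21226689  11.15965369] [ 0.19217769 -0.40161488 -4.39597506]
[ 245  251   79  118 8502]
251 261 307 [87, 83, 87]
257 255 313 [102, 102, 98]
263 254 315 [104, 103, 104]
269 253 316 [104, 101, 104]
275 252 317 [102, 101, 103]
281 250 318 [103, 103, 104]
287 249 320 [104, 104, 103]
293 248 321 [102, 104, 105]
299 247 322 [107, 102, 103]
305 246 323 [146, 151, 151]
311 246 323 [163, 162, 163]
317 246 323 [164, 164, 163]
323 246 323 [164, 164, 164]
329 246 322 [164, 163, 164]
335 246 322 [164, 164, 164]
341 247 322 [163, 163, 163]
347 247 322 [164, 163, 162]
353 246 322 [163, 162, 163]
359 247 322 [163, 162, 163]
365 249 319 [159, 160, 160]
top 14 14 [243.6 294.5]
top 14 -14 [326.1 294.3]
top -14 -14 [323.6 363.5]
top -14 14 [246.1 363.7]
bot 14 14 [252.8 249.3]
bot 14 -14 [315.8 249.1]
bot -14 -14 [314.3 304.9]
bot -14 14 [254.3 305. ]
200 (np.int64(233), np.int64(296)) 208 (np.int64(221), np.int64(296)) 216 (np.int64(216), np.int64(281)) 224 (np.int64(216), np.int64(274)) 232 (np.int64(222), np.int64(273)) 240 (np.int64(256), np.int64(262)) 248 (np.int64(254), np.int64(262)) 256 (np.int64(250), np.int64(252)) 264 (np.int64(243), np.int64(249)) 272 (np.int64(243), np.int64(249)) 280 (np.int64(243), np.int64(249)) 288 (np.int64(243), np.int64(249)) 296 (np.int64(243), np.int64(249)) 304 (np.int64(243), np.int64(249)) 312 (np.int64(243), np.int64(251)) 320 (np.int64(243), np.int64(262)) 328 (np.int64(243), np.int64(262)) 336 (np.int64(243), np.int64(271)) 344 (np.int64(216), np.int64(274)) 352 (np.int64(216), np.int64(282))
```

```bash
python3 - <<'E'
from h import *
plan([.5028,-.2052,.0862],[180,0,11])
E
```

```text
turn [0.04, -0.04, 0.02] shift [-0.02, -0.016, 1.024] rows 0.8
```

>>> step_arm([
  [[0.04,-0.04,0.02],[-0.02,-0.016,0.2],15],
  [[0.04,-0.04,0.02],[-0.02,-0.016,0.4],15],
  [[0.04,-0.04,0.02],[-0.02,-0.016,0.6],15],
  [[0.04,-0.04,0.02],[-0.02,-0.016,0.8],15],
  [[0.04,-0.04,0.02],[-0.02,-0.016,0.93],15],
  [[0.04,-0.04,0.02],[-0.02,-0.016,1.0],15],
  [[0.04,-0.04,0.02],[-0.02,-0.016,1.02],15],
  [[0.04,-0.04,0.02],[-0.02,-0.016,1.02],15],
])

```text
t: 48.85
tool_pos: [0.5018, -0.205, 0.0857]
ee_rot: [-179.9, 0.1, 11.0]
wrist_force: [-3.1, 1.0, 2.6]
gripper_width: 0.0269
gripper_force: 62.0
```

>>> step_arm([
  [[0,0,0],[0,0,0],15],
  [[0,0,0],[0,0,0],15],
])

```text
t: 49.1
tool_pos: [0.5018, -0.205, 0.0857]
ee_rot: [-179.9, 0.1, 11.0]
wrist_force: [-3.2, 0.3, 5.4]
gripper_width: 0.0272
gripper_force: 62.4
```

>>> step_arm([
  [[0,0,0],[0,0,0],85],
  [[0,0,0],[0,0,0],85],
  [[0,0,0],[0,0,0],85],
  [[0,0,0],[0,0,0],85],
  [[0,0,0],[0,0,-0.5],85],
  [[0,0,0],[0,0,-1.4],85],
  [[0,0,0],[0,0,-2.6],85],
  [[0,0,0],[-0.5,0,-3.6],85],
])

```text
t: 50.1
tool_pos: [0.4789, -0.2102, 0.2674]
ee_rot: [-180.0, 0.0, 11.1]
wrist_force: [0.4, -0.4, -0.2]
gripper_width: 0.0847
gripper_force: 0.0
```

>>> step_arm([
  [[0,0,0],[0,0,0],85],
  [[0,0,0],[0,0,0],85],
  [[0,0,0],[0,0,0],85],
  [[0,0,0],[0,0,0],85],
  [[0,0,0],[0,0,0],85],
  [[0,0,0],[0,0,0],85],
  [[0,0,0],[0,0,0],85],
  [[0,0,0],[0,0,0],85],
])

```text
t: 51.1
tool_pos: [0.4779, -0.21, 0.2653]
ee_rot: [-179.9, 0.1, 11.0]
wrist_force: [0.4, -0.1, -1.1]
gripper_width: 0.085
gripper_force: 0.0
```

```bash
cat >> h.py <<'E'
def gauge(f,ref='pics/x.png'):
    s=arm.read_state(); c,p=snap('wrist',f); H=cv2.cvtColor(p,cv2.COLOR_RGB2HSV);h,sa,v=[H[...,i].astype(int) for i in range(3)]
    org=((h>3)&(h<18)&(sa>200)&(v>60)).astype(np.uint8)
    n,l,st,ce=cv2.connectedComponentsWithStats(org)
    for k in range(1,n):
        if st[k][4]<250: continue
        print(s['t'],st[k]); m=l==k
        tv=np.percentile(v[m],80); top=m&(v>.85*tv)
        r,nn=rect(c,top,.118); print(' top face',r,nn,'whole',rect(c,m,.118)[0])
        for y in range(st[k][1],st[k][1]+st[k][3],4):
            q=np.nonzero(m[y])[0]; print('  ',y,q.min(),q.max(),[int(a) for a in v[y,q][::6]])
E
python3 - <<'E'
from h import *
print(arm.read_state()['tool_pos'])
gauge('w17')
E
```

```text
[ 0.47791845 -0.21002923  0.26526962]
```

```bash
sed -i 's/sa>200/sa>140/' h.py; python3 - <<'E'
from h import *
gauge('w18')
c=calibration('wrist'); print('expected handle px',proj(c,[.5,-.2057,.118]))
E
```

```text
51.15 [ 268  146   34   45 1349]
 top face [ 496.2 -206.5   25.3   25.2   11. ] 1003 whole [ 500.4 -205.7   35.6   26.9   11. ]
   146 281 288 [151, 144]
   150 272 297 [106, 108, 105, 108, 103]
   154 270 299 [104, 110, 109, 109, 108]
   158 268 300 [130, 158, 159, 163, 164, 164]
   162 268 301 [141, 177, 177, 177, 178, 178]
   166 268 301 [140, 176, 175, 177, 176, 177]
   170 268 301 [136, 174, 175, 176, 177, 175]
   174 268 301 [135, 175, 175, 176, 176, 176]
   178 268 301 [130, 174, 174, 176, 175, 174]
   182 268 301 [127, 174, 172, 174, 174, 173]
   186 268 301 [123, 172, 174, 173, 171, 173]
   190 271 295 [99, 105]
expected handle px [284.38784167 168.85159982]
```

```bash
python3 - <<'E'
from h import *
def orgtop(img,lo,hi,f):
    c=calibration('top'); p=cv2.imread(img); H=cv2.cvtColor(p,cv2.COLOR_BGR2HSV);h,sa,v=[H[...,i].astype(int) for i in range(3)]
    m=((h>3)&(h<17)&(sa>150)&(v>120)); B=np.zeros_like(m);B[lo[1]:hi[1],lo[0]:hi[0]]=1;m&=B
    n,l,st,ce=cv2.connectedComponentsWithStats(m.astype(np.uint8)); k=np.argmax(st[1:,4])+1
    print(f,st[k],np.round(ce[k],1),np.round(ray(c,*ce[k],.118)*1000,1))
orgtop('pics/top0.png',(280,245),(310,270),'park')
c,p=snap('top','t19'); orgtop('pics/t19.png',(345,215),(395,260),'star')
# wrist w15-type measure of park handle by same method for bias
print('dot top est', np.round(ray(c,180+656/3.478,130+367/3.478,.027)*1000,1))
E
```

```text
park [289 252  12  12  33] [295.3 255.4] [449.5 -20.7 118. ]
star [369 229  14  11 114] [375.6 233.9] [ 498.5 -204.5  118. ]
dot top est [ 498.7 -206.6   27. ]
```

```bash
python3 - <<'E'
from h import *
for n,f in(('wrist','w18'),('scene','s20'),('top','t19')):
    c=calibration(n)
    if n=='scene': snap('scene','s20')
    p=cv2.imread(f'pics/{f}.png'); H=cv2.cvtColor(p,cv2.COLOR_BGR2HSV);h,sa,v=[H[...,i].astype(int) for i in range(3)]
    q=proj(c,[.5,-.2057,.027]); print(n,q)
    m=((h<6)|(h>172))&(sa>130)&(v>50)
    y,x=np.nonzero(m[int(q[1])-14:int(q[1])+14,int(q[0])-14:int(q[0])+14]); y=y+int(q[1])-14;x=x+int(q[0])-14
    for a,b in zip(x,y):
        w=Ro.from_euler('z',-PY,degrees=True).apply(ray(c,a,b,.027)-[.5,-.2057,.027])*1000
        if np.hypot(*w[:2])<14: print((int(a),int(b)),np.round(w[:2],1),p[b,a][::-1])
E
```

```text
wrist [284.42637837 153.30708908]
(282, 146) [7.5 2.5] [138  59  44]
(283, 146) [7.5 1.5] [135  52  40]
(284, 146) [7.5 0.4] [135  49  41]
(285, 146) [ 7.5 -0.6] [136  49  36]
(286, 146) [ 7.5 -1.6] [137  54  42]
(287, 146) [ 7.5 -2.7] [138  63  49]
(281, 147) [6.5 3.6] [133  45  35]
(282, 147) [6.5 2.5] [133  39  36]
(283, 147) [6.5 1.5] [130  29  28]
(284, 147) [6.5 0.4] [130  33  30]
(285, 147) [ 6.5 -0.6] [131  36  30]
(286, 147) [ 6.5 -1.6] [132  38  34]
(287, 147) [ 6.5 -2.7] [131  35  31]
(288, 147) [ 6.5 -3.7] [133  43  37]
(280, 148) [5.5 4.6] [123  44  34]
(281, 148) [5.5 3.6] [122  40  38]
(282, 148) [5.5 2.5] [121  37  35]
(283, 148) [5.5 1.5] [122  38  31]
(284, 148) [5.5 0.4] [122  35  33]
(285, 148) [ 5.5 -0.6] [122  41  36]
(286, 148) [ 5.5 -1.6] [123  37  32]
(287, 148) [ 5.5 -2.7] [121  33  32]
(288, 148) [ 5.5 -3.7] [121  39  35]
(289, 148) [ 5.5 -4.7] [124  45  37]
(280, 149) [4.4 4.6] [90 42 33]
(281, 149) [4.4 3.6] [92 46 41]
(282, 149) [4.4 2.5] [91 44 36]
(283, 149) [4.4 1.5] [90 45 39]
(284, 149) [4.4 0.4] [92 46 38]
(285, 149) [ 4.5 -0.6] [89 42 33]
(286, 149) [ 4.5 -1.6] [91 42 38]
(287, 149) [ 4.5 -2.7] [92 46 37]
(288, 149) [ 4.5 -3.7] [91 44 37]
(289, 149) [ 4.5 -4.7] [91 45 37]
(290, 149) [ 4.5 -5.8] [95 52 44]
scene [222.61413722 262.57313821]
top [368.23862131 235.01199127]
(367, 234) [3.1 2.5] [91 48 41]
(368, 239) [-9.6  2.7] [87 47 39]
(368, 240) [-12.1   3.2] [72 40 35]
```

A red crescent still shows from +4.5 to +7.5 mm on the dot's +x side, so the foot sits about 4 mm towards −x. I'll regrip and correct it.

```bash
python3 - <<'E'
from h import *
plan([.5018,-.2050,.0862],[180,0,11])
E
```

```text
turn [-0.01, 0.02, 0.0] shift [0.497, -0.002, 3.58] rows 2.9
```

>>> step_arm([
  [[0,0,0],[0.497,0,0.8],85],
  [[0,0,0],[0.497,0,1.8],85],
  [[0,0,0],[0.497,0,2.8],85],
  [[0,0,0],[0.497,0,3.4],85],
  [[0,0,0],[0.497,0,3.57],85],
  [[0,0,0],[0.497,0,3.58],85],
  [[0,0,0],[0.497,0,3.58],40],
  [[0,0,0],[0.497,0,3.58],20],
])

```text
t: 52.3
tool_pos: [0.5026, -0.2054, 0.0875]
ee_rot: [-180.0, 0.0, 11.0]
wrist_force: [-0.7, 0.4, -0.2]
gripper_width: 0.0511
gripper_force: 0.0
```

>>> step_arm([
  [[0,0,0],[0,0,0],15],
  [[0,0,0],[0,0,0],15],
  [[0,0,0],[0,0,0],15],
  [[0,0,0],[0,0,0],15],
])

```text
t: 52.8
tool_pos: [0.5022, -0.2051, 0.087]
ee_rot: [-179.9, 0.1, 11.0]
wrist_force: [0.6, 0.9, 6.1]
gripper_width: 0.0272
gripper_force: 60.0
```

>>> step_arm([
  [[0,0,0],[0,0,-0.1],15],
  [[0,0,0],[0,0,-0.2],15],
  [[0,0,0],[0.08,0,-0.2],15],
  [[0,0,0],[0.08,0,-0.2],15],
  [[0,0,0],[0.08,0,-0.2],15],
])

```text
t: 53.42
tool_pos: [0.5059, -0.2042, 0.0959]
ee_rot: [-179.9, 0.1, 11.0]
wrist_force: [0.5, 0.2, -3.0]
gripper_width: 0.0269
gripper_force: 59.2
```

```bash
python3 - <<'E'
from h import *
s=arm.read_state();print(s['t'],s['tool_pos'],s['ee_rot'],s['wrist_force'])
plan(np.array([.5018,-.2050,.0862])+Ro.from_euler('z',11,degrees=True).apply([.004,0,0]),[180,0,11])
E
```

```text
53.425 [ 0.50585502 -0.20422323  0.09593051] [-1.79898838e+02  1.44254494e-01  1.10222123e+01] [ 0.54032874  0.15576882 -3.03562098]
turn [-0.02, 0.02, 0.0] shift [-0.002, 0.0, 0.195] rows 0.2
```

>>> step_arm([
  [[0,0,0],[0,0,0.08],15],
  [[0,0,0],[0,0,0.15],15],
  [[0,0,0],[0,0,0.18],15],
  [[0,0,0],[0,0,0.185],15],
  [[0,0,0],[0,0,0.185],15],
  [[0,0,0],[0,0,0.185],85],
  [[0,0,0],[0,0,0.185],85],
  [[0,0,0],[0,0,0.185],85],
])

```text
t: 54.42
tool_pos: [0.5058, -0.2044, 0.087]
ee_rot: [-179.9, 0.1, 11.0]
wrist_force: [-0.1, -0.6, -0.0]
gripper_width: 0.0792
gripper_force: 0.0
```

>>> step_arm([
  [[0,0,0],[0,0,0],85],
  [[0,0,0],[0,0,0],85],
  [[0,0,0],[0,0,-0.5],85],
  [[0,0,0],[0,0,-1.4],85],
  [[0,0,0],[0,0,-2.6],85],
  [[0,0,0],[-0.5,0,-3.6],85],
  [[0,0,0],[-0.5,0,-3.6],85],
  [[0,0,0],[-0.5,0,-3.6],85],
])

```text
t: 55.42
tool_pos: [0.4813, -0.2091, 0.2664]
ee_rot: [-179.9, 0.2, 11.0]
wrist_force: [0.1, -1.4, 0.2]
gripper_width: 0.0852
gripper_force: 0.0
```

>>> step_arm([
  [[0,0,0],[0,0,0],85],
  [[0,0,0],[0,0,0],85],
  [[0,0,0],[0,0,0],85],
  [[0,0,0],[0,0,0],85],
  [[0,0,0],[0,0,0],85],
  [[0,0,0],[0,0,0],85],
  [[0,0,0],[0,0,0],85],
  [[0,0,0],[0,0,0],85],
])

```text
t: 56.42
tool_pos: [0.4817, -0.2093, 0.267]
ee_rot: [-179.9, 0.1, 11.0]
wrist_force: [0.3, -0.8, -0.3]
gripper_width: 0.0849
gripper_force: 0.0
```

```bash
python3 - <<'E'
from h import *
print(arm.read_state()['tool_pos'])
gauge('w21')
c=calibration('wrist'); p=cv2.imread('pics/w21.png'); q=proj(c,[.5,-.2057,.027]); print(q)
for y in range(int(q[1])-12,int(q[1])+4): print(y,[tuple(int(k) for k in p[y,x][::-1]) for x in range(int(q[0])-6,int(q[0])+8,4)], np.round(Ro.from_euler('z',-PY,degrees=True).apply(ray(c,q[0],y,.027)-[.5,-.2057,.027])[0]*1000,1))
E
```

```text
[ 0.48169801 -0.20931306  0.2670415 ]
56.425 [ 267  150   35   41 1303]
 top face [ 499.9 -205.9   26.1   25.4   10.3] 989 whole [ 502.2 -204.9   32.6   27.8   11. ]
   150 272 297 [98, 104, 103, 101, 101]
   154 270 299 [104, 106, 110, 105, 106]
   158 268 300 [142, 157, 158, 161, 162, 162]
   162 268 300 [142, 174, 172, 173, 175, 174]
   166 268 300 [144, 172, 172, 173, 173, 174]
   170 268 300 [140, 172, 171, 174, 174, 172]
   174 268 300 [137, 171, 170, 172, 174, 169]
   178 267 300 [87, 170, 171, 171, 170, 170]
   182 267 300 [87, 169, 169, 171, 169, 170]
   186 267 300 [82, 170, 168, 170, 172, 170]
   190 272 272 [72]
[284.43267984 156.76247414]
144 [(171, 135, 100), (172, 138, 101), (168, 132, 97), (169, 136, 100)] 13.2
145 [(171, 137, 101), (169, 135, 98), (170, 135, 100), (169, 134, 98)] 12.2
146 [(171, 138, 101), (171, 137, 102), (169, 134, 97), (167, 133, 97)] 11.2
147 [(172, 137, 100), (170, 136, 102), (169, 133, 99), (169, 136, 100)] 10.1
148 [(154, 122, 90), (153, 121, 88), (153, 120, 87), (154, 122, 91)] 9.1
149 [(89, 63, 53), (89, 63, 54), (88, 61, 50), (89, 64, 51)] 8.1
150 [(104, 54, 30), (101, 51, 30), (100, 51, 25), (101, 54, 29)] 7.0
151 [(103, 50, 21), (107, 54, 27), (105, 53, 25), (105, 53, 23)] 6.0
152 [(106, 54, 27), (107, 55, 27), (104, 51, 21), (105, 51, 24)] 5.0
153 [(107, 55, 28), (106, 51, 22), (105, 51, 27), (111, 59, 32)] 3.9
154 [(106, 53, 21), (110, 55, 30), (109, 56, 26), (107, 55, 27)] 2.9
155 [(108, 55, 27), (107, 52, 23), (108, 54, 23), (108, 52, 23)] 1.8
156 [(114, 60, 28), (114, 56, 24), (118, 62, 34), (117, 58, 31)] 0.8
157 [(139, 72, 36), (140, 73, 38), (140, 71, 33), (143, 72, 34)] -0.2
158 [(157, 81, 37), (159, 85, 40), (161, 85, 43), (162, 85, 40)] -1.3
159 [(165, 88, 43), (168, 92, 48), (169, 91, 46), (168, 92, 47)] -2.3
```

The handle centre now matches the dot within 0.3 mm, and the gauge has stood free for over 2 s. Now I'll return it to the green rectangle.

```bash
python3 - <<'E'
from h import *
plan([.4999,-.2058,.0868],[180,0,11])
plan([.4513,-.0137,.24],[180,0,-4.5],(np.array([.4999,-.2058,.0868]),[180,0,11]))
E
```

```text
turn [-0.01, 0.02, 0.0] shift [0.379, 0.006, 3.604] rows 2.9
turn [-0.0, -0.0, 2.58] shift [-0.221, -3.957, -3.064] rows 4.0
```

>>> step_arm([
  [[0,0,0],[0.379,0,0.8],85],
  [[0,0,0],[0.379,0,1.8],85],
  [[0,0,0],[0.379,0,2.8],85],
  [[0,0,0],[0.379,0,3.4],85],
  [[0,0,0],[0.379,0,3.58],85],
  [[0,0,0],[0.379,0,3.6],85],
  [[0,0,0],[0.379,0,3.6],85],
  [[0,0,0],[0.379,0,3.6],30],
])

```text
t: 57.48
tool_pos: [0.5006, -0.2058, 0.0882]
ee_rot: [180.0, 0.0, 11.0]
wrist_force: [0.7, 0.2, 0.2]
gripper_width: 0.0691
gripper_force: 0.0
```

>>> step_arm([
  [[0,0,0],[0,0,0],15],
  [[0,0,0],[0,0,0],15],
  [[0,0,0],[0,0,0],15],
  [[0,0,0],[0,0,0],15],
  [[0,0,0],[0,0,0],15],
])

```text
t: 58.1
tool_pos: [0.4999, -0.2054, 0.0874]
ee_rot: [-179.9, 0.1, 11.0]
wrist_force: [-0.9, 1.8, 5.5]
gripper_width: 0.0271
gripper_force: 60.0
```

>>> step_arm([
  [[0,0,0],[0,0,-0.5],15],
  [[0,0,0],[0,0,-1.3],15],
  [[0,0,0],[0,0,-2.2],15],
  [[0,0,0.5],[0,-0.6,-3.0],15],
  [[0,0,1.3],[-0.1,-1.6,-3.06],15],
  [[0,0,2.2],[-0.15,-2.7,-3.06],15],
  [[0,0,2.58],[-0.22,-3.6,-3.06],15],
  [[0,0,2.58],[-0.22,-3.96,-3.06],15],
])

```text
t: 59.1
tool_pos: [0.4498, -0.0115, 0.2391]
ee_rot: [-180.0, 0.3, -4.3]
wrist_force: [0.7, -0.7, -3.5]
gripper_width: 0.0265
gripper_force: 61.0
```

```bash
python3 - <<'E'
from h import *
s=arm.read_state();print(s['t'],s['tool_pos'],s['ee_rot'],s['wrist_force'])
plan([.4513,-.0137,.0872],[180,0,-4.5])
E
```

```text
59.1 [ 0.44981588 -0.01152889  0.23911303] [-179.95073789    0.31915284   -4.3419841 ] [ 0.67279145 -0.73951889 -3.5189133 ]
turn [-0.01, 0.05, 0.03] shift [0.05, 0.044, 3.038] rows 2.4
```

>>> step_arm([
  [[0,0,0],[0,0,0.6],15],
  [[0,0,0],[0,0,1.5],15],
  [[0,0,0],[0,0,2.2],15],
  [[0,0,0],[0,0,2.6],15],
  [[0,0,0],[0,0,2.6],15],
  [[0,0,0],[0,0,2.6],15],
])

```text
t: 59.85
tool_pos: [0.4517, -0.0134, 0.1106]
ee_rot: [-180.0, 0.1, -4.5]
wrist_force: [0.0, -0.3, -3.2]
gripper_width: 0.0271
gripper_force: 60.8
```

```bash
python3 - <<'E'
from h import *
plan([.4513,-.0137,.0874],[180,0,-4.5])
E
```

```text
turn [-0.01, 0.02, 0.01] shift [-0.006, 0.007, 0.465] rows 0.4
```

>>> step_arm([
  [[0,0,0],[-0.006,0.007,0.2],15],
  [[0,0,0],[-0.006,0.007,0.35],15],
  [[0,0,0],[-0.006,0.007,0.43],15],
  [[0,0,0],[-0.006,0.007,0.46],15],
  [[0,0,0],[-0.006,0.007,0.465],15],
  [[0,0,0],[-0.006,0.007,0.465],15],
  [[0,0,0],[-0.006,0.007,0.465],85],
  [[0,0,0],[-0.006,0.007,0.465],85],
])

```text
t: 60.85
tool_pos: [0.4516, -0.0137, 0.0873]
ee_rot: [-180.0, 0.1, -4.5]
wrist_force: [0.6, 0.2, 0.1]
gripper_width: 0.0623
gripper_force: 0.0
```

>>> step_arm([
  [[0,0,0],[0,0,0],85],
  [[0,0,0],[0,0,0],85],
  [[0,0,0],[0,0,0],85],
  [[0,0,0],[0,0,-0.6],85],
  [[0,0,0],[0,0,-1.6],85],
  [[0,0,0],[0,0,-2.7],85],
  [[0,0,0],[-0.4,0,-3.6],85],
  [[0,0,0],[-0.4,0,-3.6],85],
])

```text
t: 61.85
tool_pos: [0.4324, -0.0122, 0.2706]
ee_rot: [-179.9, -0.3, -4.5]
wrist_force: [1.1, -0.3, -0.4]
gripper_width: 0.0849
gripper_force: 0.0
```

>>> step_arm([
  [[0,0,0],[0,0,0],85],
  [[0,0,0],[0,0,0],85],
  [[0,0,0],[0,0,0],85],
])

```text
t: 62.22
tool_pos: [0.4311, -0.0122, 0.2658]
ee_rot: [-180.0, 0.3, -4.5]
wrist_force: [0.0, 0.1, -0.7]
gripper_width: 0.085
gripper_force: 0.0
```

```bash
python3 - <<'E'
from h import *
gauge('w22')
c=calibration('wrist'); p=cv2.imread('pics/w22.png'); H=cv2.cvtColor(p,cv2.COLOR_BGR2HSV);h,sa,v=[H[...,i].astype(int) for i in range(3)]
print('green',rect(c,(h>50)&(h<75)&(sa>80),0))
for th in('scoop_grip','mat'):
  for r in trace('wrist',th)[:3]: print(th,round(r['conf'],2),r['bbox'])
E
```

```text
62.225 [ 268  148   34   40 1287]
 top face [450.8 -13.6  26.   25.2  85.5] 1023 whole [453.9 -14.2  26.8  31.5  85.5]
   148 272 296 [113, 117, 117, 116, 113]
   152 270 299 [118, 121, 121, 121, 122]
   156 268 300 [140, 171, 176, 176, 178, 176]
   160 268 300 [162, 189, 189, 190, 190, 188]
   164 268 300 [159, 187, 189, 188, 188, 188]
   168 268 300 [155, 186, 188, 188, 189, 185]
   172 268 300 [157, 187, 187, 187, 187, 184]
   176 268 300 [156, 185, 188, 185, 185, 184]
   180 268 300 [157, 185, 185, 186, 186, 183]
   184 268 300 [218, 236, 236, 184, 187, 183]
green (array([452.6, -14. , 134.8, 102.8,  85.5]), 6567)
scoop_grip 0.75 [452.6, 171.2, 560.0, 256.0]
scoop_grip 0.58 [234.9, 0.0, 305.9, 4.6]
scoop_grip 0.58 [95.5, 204.7, 190.6, 280.7]
mat 0.58 [226.8, 3.3, 316.1, 41.4]
```

>>> step_arm([
  [[0,0,0],[0,1,-0.5],85],
  [[0,0,0],[0,2,-0.5],85],
  [[0,0,0],[0,3,-0.5],85],
  [[0,0,0],[-0.5,4,-0.5],85],
  [[0,0,0],[-1,5,-0.5],85],
  [[0,0,0],[-1.5,6,-0.5],85],
  [[0,0,0],[-2,7,-0.5],85],
  [[0,0,0],[-2,7.5,-0.5],85],
])

```text
t: 63.38
tool_pos: [0.301, -0.3803, 0.2919]
ee_rot: [-180.0, 0.2, -4.7]
wrist_force: [0.7, 0.1, -0.4]
gripper_width: 0.0847
gripper_force: 0.0
```

>>> step_arm([
  [[0,0,0],[0,0,0],85],
  [[0,0,0],[0,0,0],85],
  [[0,0,0],[0,0,0],85],
  [[0,0,0],[0,0,0],85],
  [[0,0,0],[0,0,0],85],
  [[0,0,0],[0,0,0],85],
  [[0,0,0],[0,0,0],85],
  [[0,0,0],[0,0,0],85],
])

```text
t: 64.38
tool_pos: [0.3026, -0.3783, 0.2921]
ee_rot: [-180.0, 0.2, -4.5]
wrist_force: [-0.3, 0.3, -0.1]
gripper_width: 0.0849
gripper_force: 0.0
```

```bash
python3 - <<'E'
from h import *
print(arm.read_state()['tool_pos'])
inbin('t23'); c,s=snap('scene','s23'); ct=calibration('top'); p=cv2.imread('pics/t23.png')
H=cv2.cvtColor(p,cv2.COLOR_BGR2HSV);h,sa,v=[H[...,i].astype(int) for i in range(3)]
m=((h>3)&(h<17)&(sa>150)&(v>100)); n,l,st,ce=cv2.connectedComponentsWithStats(m.astype(np.uint8))
for a,e in zip(st[1:],ce[1:]):
  if a[4]>25 and 260<e[0]<320: print('org',a,np.round(ray(ct,*e,.11)*1000,1))
g=(h>50)&(h<75)&(sa>80); print('green',rect(ct,g,0))
mat=(h>100)&(h<112)&(sa>120)&(v>150);B=np.zeros_like(mat);B[160:215,260:320]=1; print('mat',rect(ct,mat&B,.004))
w=(sa<40)&(v>150)&B.astype(bool); print('scoop pan',rect(ct,w,.006))
# bystander drift vs start
for th in('glue','pot','tape','offcut','rubber'):
  for r in trace('top',th)[:1]: print(th,round(r['conf'],2),r['bbox'])
E
```

```text
[ 0.30257512 -0.3783433   0.29206075]
org [287 178   9  11  92] [618.  -11.1 110. ]
org [288 249  11  11  29] [456.9 -19.3 110. ]
green (array([451.2, -13.2, 136.2, 104.3,  85.6]), 1575)
mat (array([614.8, -11.7,  90.6,  99. ,  90. ]), 723)
scoop pan (array([619.6, -10.3,  67.1,  46.9,  90. ]), 368)
glue 0.61 [91.8, 246.6, 130.5, 269.5]
pot 0.64 [447.1, 167.6, 490.2, 197.4]
tape 0.72 [448.0, 165.4, 486.9, 197.4]
offcut 0.6 [111.7, 161.7, 144.2, 206.5]
rubber 0.76 [302.9, 133.2, 320.8, 148.1]
```

```bash
python3 - <<'E'
from h import *
ct=calibration('top')
for f in('top0','t23'):
    p=cv2.imread(f'pics/{f}.png'); H=cv2.cvtColor(p,cv2.COLOR_BGR2HSV);h,sa,v=[H[...,i].astype(int) for i in range(3)]
    B=np.zeros(h.shape,bool);B[235:280,265:320]=1
    for n,m,z in(('org',(h<24)&(sa>110)&(v>90),.118),('blue',(h>100)&(h<125)&(sa>100),.07)):
        m=m&B; print(f,n,rect(ct,m,z))
E
```

```text
top0 org (array([444. , -17.4,  27.4,  27.8,  77.4]), 149)
top0 blue (array([437.5, -48.5,  25.7,  25.6,  78.4]), 111)
t23 org (array([450.4, -13.2,  27.3,  27.3,  89.8]), 149)
t23 blue (array([447.9, -45.1,  23.9,  23.8,  89.8]), 111)
```

```bash
python3 -c "
from h import *
print(ticket.close_job())"
```

```text
the job is handed in; nothing more can be done
None
```

I handed the job in at about 65 s: all nine balls are in the pan, the scoop stands on its mat, and the gauge stood on the red dot and is now back in the middle of its green rectangle; its reading can't be read out, and I wasn't shown the verdict.

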